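# Bolt the drill vise down with a T-bolt

### The job

Fasten the open foot of the drill vise to the slotted steel table. Lift the T-bolt with its hand nut out of the wooden block and lower its head lengthways into the table slot in front of the vise's notch; then turn it a quarter turn clockwise so that the head stands crosswise under the slot's lips, slide it fully home in the notch, and tighten the hand nut until the bolt is firmly clamped, without overtightening. Be gentle with the parts, do not move the loose things around, and let go at the end.

Things in the scene. Friction and masses are not known exactly. Their poses are not given: they have to be found in the camera images.
- bolt_mid (a point): Hammer-head T-bolt, steel, 84 mm long, upright in the wooden block; point on its axis, 42 mm above the head's underside; z up the stem, x along the head's long side. Head 28 x 16 x 8 mm; two opposite corners are cut so that in the slot it turns only clockwise (seen from above) and stops just past square. Stem 10 mm thick, its end grooved along x. It carries the hand nut.
- bolt_top (a point): Stem's top end. The black six-sided hand nut's grip: 30 mm over flats (one pair along the head's long side at the start), 26 tall, middle 15.5 mm below this point; sprung washer, 24 wide, face 29 mm below the grip's middle. Clockwise lowers it 3.2 mm/rad. Stiff thread and rubber bush: 0.1 N m running, so the bolt turns along until its head stops; firm at about 0.35 N m, too tight over 0.5.
- notch (a point): Where the bolt's axis is when fully home in the open notch of the fixed grey vise's foot, at the height of the table's top; x along the slot, from the notch's mouth to the jaws. Notch 14 mm wide, open to -x; the foot ends 20 mm before the point, is 46 mm wide; its top is 12 to 18 mm above the table (packing varies). Jaws begin 50 mm beyond the point and rise 40 mm above the foot.
- plate: Fixed steel table, 280 x 180 x 30 mm; origin at the centre of its underside, x along its one T-slot, which runs the full length in the middle. Slot mouth 18.6 mm wide between lips 10.5 mm thick; cavity below 29.4 mm wide, 9.5 mm high, its floor 10 mm above the underside.
- block: Fixed wooden bolt block, 110 x 52 x 35 mm, origin at the centre of its underside, x along its length. In its middle a pocket 31 x 18.5 mm, 25 mm deep, long side along x: the bolt's head stands in it, so the head lies along the block.
Things that resemble listed ones, but are neither listed nor needed, are in the scene too. Leave any blue or purple look-alike of the part that bears bolt_mid alone.

How it is judged:
By the outcome, as a careful person would: the job done as asked, in the order asked, and still so for the second after the job is handed in, with the robot touching nothing.
It also fails if it takes over 72 s, if anything falls off the work surface, if the arm or the gripper's body presses on something with over 40 N, if the wrist force passes 120 N, or if a joint passes its speed limit or range.

### The arm

A 6-joint arm with a two-finger parallel gripper is mounted at the origin on the work surface. World frame = base frame: x ahead of the robot, y to its left, z up, the work surface at z = 0. Lengths are in m, angles in rad, forces in N, time in s.
With the tool pointing down it reaches from about 0.325 to 1 m from the base axis. Payload 5.1 kg.
Tool frame: the origin (TCP) lies midway between the tips of the shut fingers; the grasp point (between the pads) lies 19 mm behind it; z points along the fingers, y is the direction in which the jaws open and shut (so a half turn about z gives the same grasp; the last joint's range is limited). The gripper opens to 85 mm and grips with 20 to 120 N. Pads are 22 mm wide; open, the fingers measure 114 mm over their backs; the gripper's body (76 mm by 85 mm) begins 54 mm behind the grasp point. The pads swing forward as they close: fully open they stand 13 mm farther back than shut.
Start: joints at [1.127, 0.124, 1.65, -0, 1.367, -0.083], TCP at [0.229, 0.608, 0.231] pointing down, gripper open.
Joint ranges: [-2.61, 2.61], [-1.02, 2.33], [0.03, 2.71], [-1.35, 4.49], [0.32, 2.68], [-2.91, 2.91]. Speed limits (rad/s): [2.57, 2.57, 3.14, 3.14, 3.14, 3.14].

### API

Orientations are given as a unit quaternion [x, y, z, w].
In Python, from bench import env, viewer, ticket gives the robot as it stands.
- The arm moves only by the tool servo_tool, never from a script. Its argument "commands" is a list of rows, each a list of 5 numbers: the opening, from -1 (shut) to 1 (fully open), so that 0 is half open, then the shift along the tool's x, y, z in m, then the turn about the tool's z in rad. A call has 1 to 12 rows; each row shifts and turns the pose as measured when the row begins, along the tool's axes as they then stand; what a row does not reach is not made up. A row lasts 1/10 s, in which the tool goes at most 50 mm and 8.59 degrees, less where a joint would pass 70% of its speed; a pose out of reach is approached as far as the arm can. A call is refused whole if a number of a shift passes 0.05 or a number of a turn 0.15, either way. A call with a gripper value outside its range is refused whole. The fingers move at their own pace and stop on an object; "squeeze" is the grip in N (left out, the last holds). Time passes only in rows, so rows that do not move let the fingers close. It gives the time, the measured TCP pose, the force and the opening at its end, in the units of the state.
- env.read_state(): the state, without advancing time (a new reading comes with each control period).
- viewer.snapshot(name): name is "scene" or "top" or "wrist"; returns (picture, depth): 384x512x3 uint8, blue, green, red; 384x512 float32, m along the optical axis (not along the pixel's ray), 0 where there is no reading.
- viewer.camera_params(name): a dict with "fov_y" (degrees; the focal length in pixels is half the picture's height over the tangent of half this angle, whatever the lens; pixels are square), "cx", "cy" (the principal point, pixels), "dist" ([k1, k2, p1, p2, k3] as OpenCV has them; the pictures are not rectified), "R" (3x3) and "t" (3): a world point X has camera coordinates R X + t; the wrist camera has in their place "tool_from_camera" (4x4, takes a point from camera to tool coordinates, whose origin is the TCP and whose axes are the flange's). Camera axes: x right, y down, z forward; pixel columns grow to the right and rows downward; lengths in m; the calibration is good to about 2 mm. A picture is of the moment at which its call begins: read the wrist's pose just before it. camera_params takes no time and is no camera call.
- ticket.job_done(): hands the job in, once; it reports no verdict.
The state is a dict: "time": time; "joint_positions": joint angles; "qvel": joint speeds; "effort": joint torques, N m; "eef_pos": TCP position; "eef_rot": TCP orientation; "wrist_force": force on the tool from outside, world axes, zero at the start; "torque": the same for the moment, N m; "finger_gap": finger opening in m.
Only numpy, scipy, OpenCV 4.12 (cv2) and the standard library are available. Lean on these libraries where they do the work, as an engineer would, in place of code of your own. Each camera call takes 0.05 s, during which the arm holds its last target.

## Working session

There is one attempt and no reset: what is moved stays moved. The work goes in short steps, Python scripts to look and compute and a tool call to move; the robot and the scene stay as the last step left them, time stands still between calls to the robot, and variables do not carry over. Pictures are saved under pics/ and viewed, and the job is handed in when it is done.

Besides the shell and the picture viewer there is one more tool, called after "Call:" by a JSON object that holds its "api" and its "payload". servo_tool: Moves the arm, as the interface text tells. Its arguments: {"type":"object","properties":{"commands":{"type":"array","items":{"type":"array","items":{"type":"number"}}},"squeeze":{"type":"number"}},"required":["commands"]}

```bash
mkdir -p pics; ls
cat > h.py <<'E'
import numpy as np, cv2, sys
from bench import env, viewer, ticket
from scipy.spatial.transform import Rotation as Ro
def K(p,h=384):
    f=h/2/np.tan(np.radians(p["fov_y"])/2)
    return np.array([[f,0,p["cx"]],[0,f,p["cy"]],[0,0,1.]])
def snap(n):
    s=env.read_state()
    im,d=viewer.snapshot(n); p=viewer.camera_params(n)
    if n=="wrist":
        T=np.eye(4);T[:3,:3]=Ro.from_quat(s["eef_rot"]).as_matrix();T[:3,3]=s["eef_pos"]
        W=T@np.array(p["tool_from_camera"])
    else:
        W=np.eye(4);R=np.array(p["R"]);W[:3,:3]=R.T;W[:3,3]=-R.T@np.array(p["t"])
    np.savez(f"last_{n}.npz",im=im,d=d,W=W,K=K(p),dist=np.array(p["dist"],float))
    return im,d
def load(n):
    z=np.load(f"last_{n}.npz");return z
def ray(z,uv):
    uv=np.array(uv,float).reshape(-1,1,2)
    x=cv2.undistortPoints(uv,z["K"],z["dist"])[:,0]
    r=np.c_[x,np.ones(len(x))]@z["W"][:3,:3].T
    return z["W"][:3,3],r
def plane(z,uv,h):
    o,r=ray(z,uv); return o+r*((h-o[2])/r[:,2])[:,None]
def proj(z,X):
    Wi=np.linalg.inv(z["W"])
    return cv2.projectPoints(np.array(X,float).reshape(-1,1,3),cv2.Rodrigues(Wi[:3,:3])[0],Wi[:3,3],z["K"],z["dist"])[0][:,0]
def cloud(z):
    d=z["d"];h,w=d.shape
    v,u=np.mgrid[:h,:w]
    x=cv2.undistortPoints(np.stack([u,v],-1).reshape(-1,1,2).astype(float),z["K"],z["dist"])[:,0]
    P=np.c_[x,np.ones(len(x))]*d.reshape(-1,1)
    return (P@z["W"][:3,:3].T+z["W"][:3,3]).reshape(h,w,3)
E
python3 - <<'E'
from h import *
for n in ["scene","top","wrist"]:
    im,d=snap(n); cv2.imwrite(f"pics/{n}0.png",im)
    z=load(n);print(n,z["W"].round(3).tolist(),z["dist"],(d>0).mean())
s=env.read_state();print(s)
E
```

```text
pics
scene [[-0.014, 0.717, -0.697, 1.146], [1.0, 0.001, -0.02, 0.13], [-0.014, -0.697, -0.717, 0.728], [0.0, 0.0, 0.0, 1.0]] [-0.16568473  0.          0.          0.          0.        ] 0.995758056640625
top [[-0.016, -0.997, 0.077, 0.453], [-1.0, 0.015, -0.02, 0.099], [0.019, -0.078, -0.997, 0.814], [0.0, 0.0, 0.0, 1.0]] [-0.13045538  0.          0.          0.          0.        ] 0.9959920247395834
wrist [[0.353, 0.885, 0.303, 0.151], [0.935, -0.334, -0.116, 0.637], [-0.002, 0.324, -0.946, 0.373], [0.0, 0.0, 0.0, 1.0]] [-0.04203298  0.          0.          0.          0.        ] 0.99627685546875
{'time': 0.15, 'joint_positions': array([ 1.12734944e+00,  1.24377241e-01,  1.65136267e+00, -1.04525727e-05,
        1.36752148e+00, -8.25904207e-02]), 'qvel': array([-0.00327629, -0.00228083, -0.00194477,  0.0002442 , -0.00198013,
       -0.00101816]), 'effort': array([ 8.78606970e-04, -4.24234807e+01, -3.66009092e+01, -2.43820217e-06,
        4.72118336e-03, -1.14070598e-06]), 'eef_pos': array([0.22931618, 0.6076917 , 0.23031981]), 'eef_rot': array([ 1.79449765e-01,  9.83766784e-01, -8.07003811e-04, -2.11990889e-04]), 'wrist_force': array([ 0.50792891, -0.28414799,  0.02039454]), 'torque': array([ 0.00664834, -0.01478594,  0.00205358]), 'finger_gap': 0.0853014675381095}
```

View pics/scene0.png

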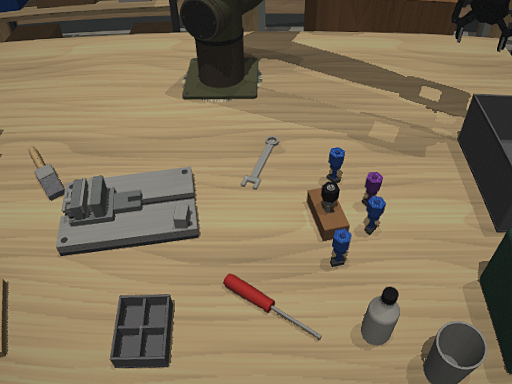

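View pics/top0.png

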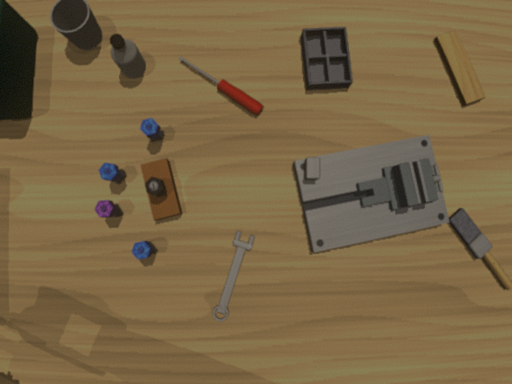

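View pics/wrist0.png

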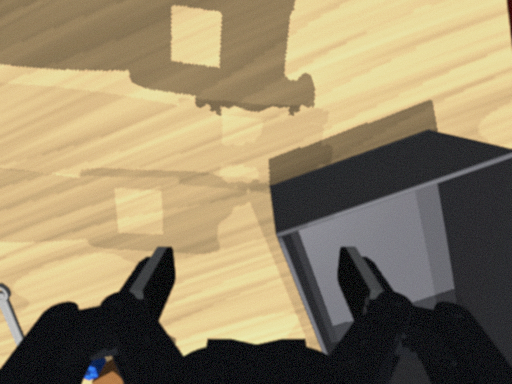

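The scene view shows the black-nutted bolt in the brown block at (330,195). The top view shows it at (155,187), and the plate with the vise is around (370,195) there. The bolt candidates in the top view are blue at (151,128), (109,172) and (143,250), purple at (105,208), and black at (155,187). Only the black one stands in the wooden block, so it is the target. I'll confirm that in an enlarged crop.

Run:
```python
from h import *
a=cv2.imread("pics/top0.png");b=cv2.imread("pics/scene0.png")
c=cv2.resize(a[140:240,110:210],(400,400),interpolation=cv2.INTER_CUBIC)
d=cv2.resize(b[160:260,290:390],(400,400),interpolation=cv2.INTER_CUBIC)
cv2.imwrite("pics/crop0.png",np.hstack([c,d]))
c=cv2.resize(a[130:260,285:455],(680,520),interpolation=cv2.INTER_CUBIC)
cv2.imwrite("pics/crop1.png",c)
for n in["top","scene"]:
    z=load(n);P=cloud(z);np.save(f"P_{n}.npy",P)
P=np.load("P_top.npy")
for u,v in[(155,187),(152,184),(160,210),(170,175),(320,225),(410,230),(340,198),(375,192),(365,196),(312,168),(400,185),(250,200)]:
    print((u,v),P[v,u].round(4),a[v,u])
```

```text
(155, 187) [0.5257 0.2489 0.0921] [81 90 95]
(152, 184) [0.531  0.254  0.0932] [78 85 91]
(160, 210) [0.4875 0.2513 0.0342] [ 37  71 105]
(170, 175) [0.5543 0.2324 0.0323] [32 60 87]
(320, 225) [ 0.4543 -0.0537  0.0271] [ 99 108 114]
(410, 230) [ 0.4406 -0.2318  0.0297] [ 91 101 106]
(340, 198) [ 0.5069 -0.0992  0.0075] [50 53 56]
(375, 192) [ 0.515  -0.1592  0.0431] [80 86 85]
(365, 196) [ 0.5102 -0.1504  0.0067] [51 54 54]
(312, 168) [ 0.5602 -0.0356  0.0592] [105 115 120]
(400, 185) [ 0.5255 -0.2     0.0672] [29 33 32]
(250, 200) [ 0.5063  0.0793 -0.0008] [ 78 119 137]
```

View pics/crop0.png

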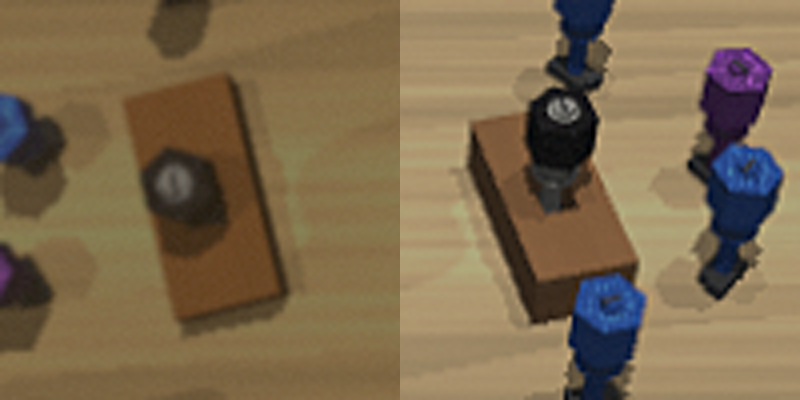

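View pics/crop1.png

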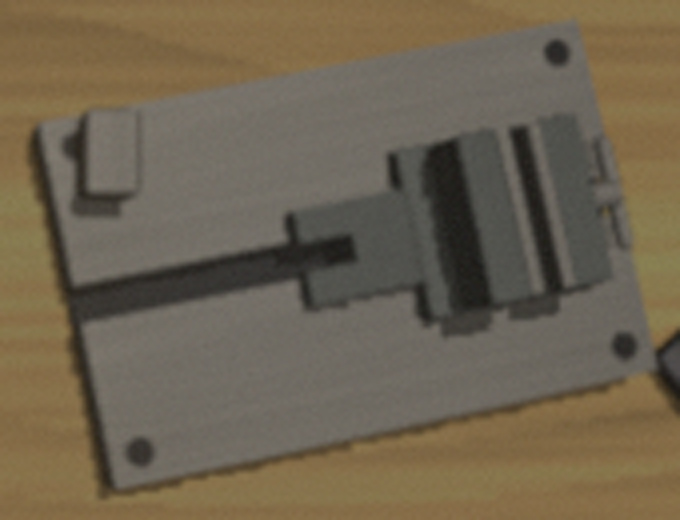

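The crop confirms it: the black nut with the grey stem end sits in the brown block, and the blue and purple ones stand free. Next I'll measure the block, bolt and plate.

```bash
cat > m.py <<'E'
from h import *
def rect(P,mask):
    pts=P[mask][:,:2].astype(np.float32)*1000
    r=cv2.minAreaRect(pts);return r
E
python3 - <<'E'
from m import *
for n in["top","scene"]:
    z=load(n);P=cloud(z);im=z["im"];hsv=cv2.cvtColor(im,cv2.COLOR_BGR2HSV)
    X=P[...,0];Y=P[...,1];Z=P[...,2]
    # block top
    roi=(abs(X-.52)<.09)&(abs(Y-.245)<.07)
    mb=roi&(Z>.028)&(Z<.042)
    mb=cv2.morphologyEx(mb.astype(np.uint8),cv2.MORPH_OPEN,np.ones((3,3)))
    nn,l,st,_=cv2.connectedComponentsWithStats(mb);k=1+np.argmax(st[1:,4])
    print(n,"block",rect(P,l==k),np.median(Z[l==k]))
    # bolt nut top
    mt=roi&(Z>.085); c,r=cv2.minEnclosingCircle(np.argwhere(mt)[:,::-1].astype(np.float32))
    print("nut",P[mt].mean(0).round(4),np.median(Z[mt]),c,r)
    br=roi&(im.min(-1)>65)&(hsv[...,1]<60)&(Z>.07)
    uv=np.argwhere(br)[:,::-1].mean(0); print("stem top",br.sum(),uv,plane(z,uv,.094))
    roi=(abs(X-.5)<.16)&(Y<.02)&(Y>-.3)
    mp=roi&(Z>.024)&(Z<.036)&(hsv[...,1]<70)
    mp=cv2.morphologyEx(mp.astype(np.uint8),cv2.MORPH_OPEN,np.ones((3,3)))
    nn,l,st,_=cv2.connectedComponentsWithStats(mp)
    keep=np.isin(l,1+np.where(st[1:,4]>200)[0])
    print("plate",rect(P,keep),np.median(Z[keep]))
    cv2.imwrite(f"pics/m_{n}.png",np.uint8(keep|(mb>0)|br)*255)
    mf=roi&(Z>.039)&(Z<.05)&(Y<-.1)&(Y>-.21)
    print("foot",mf.sum(),np.median(Z[mf]))
E
```

```text
top block ((528.7366333007812, 252.526123046875), (108.82278442382812, 53.36474609375), 13.55190658569336) 0.03329768899820901
nut [0.5286 0.2518 0.0902] 0.09013603589048863 (153.34210205078125, 185.65789794921875) 8.969186782836914
stem top 53 [153.03773585 185.98113208] [[0.52738088 0.25198049 0.094     ]]
plate ((517.1660766601562, -160.53883361816406), (180.8934783935547, 281.8408508300781), 10.385127067565918) 0.02862545549691453
foot 972 0.042848945937518534
scene block ((528.6285400390625, 251.91595458984375), (111.43641662597656, 53.908138275146484), 13.986589431762695) 0.03508237301209238
nut [0.5307 0.2515 0.0913] 0.0917280596521508 (330.46875, 188.1328125) 8.733290672302246
stem top 38 [330.44736842 187.18421053] [[0.52943276 0.25194471 0.094     ]]
plate ((516.2855224609375, -160.8103485107422), (186.72537231445312, 281.2799072265625), 10.264822006225586) 0.030285779556228853
foot 736 0.04427976051128074
```

Run:
```python
from m import *
a=np.radians(10.32-90);ex=np.array([np.cos(a),np.sin(a)]);ey=np.array([-ex[1],ex[0]]);o=np.array([.5167,-.1607])
for n in["top","scene"]:
    z=load(n);P=cloud(z);Z=P[...,2]
    q=P[...,:2]-o;s=q@ex;t=q@ey
    mf=(Z>.038)&(Z<.05)&(abs(t)<.03)&(s>-.08)&(s<.06)
    print(n,"foot s rows:",[np.percentile(s[mf],k).round(4) for k in(0,1,3,10,50)], "t",[np.percentile(t[mf],k).round(4) for k in(1,5,50,95,99)])
    mf2=mf&(s>-.02)&(s<.0);print(" t range",t[mf2].min(),t[mf2].max())
    for tt in(-.018,-.012,.012,.018):
        m=mf&(abs(t-tt)<.003);print("  edge",tt,np.sort(s[m])[:5].round(4))
    # slot low pixels
    for ss in(-.12,-.1,-.08,-.06):
        m=(Z<.024)&(abs(s-ss)<.008)&(abs(t)<.02);
        print("  slot",ss,m.sum(),t[m].min().round(4) if m.any() else 0,t[m].max().round(4) if m.any() else 0)
    mj=(Z>.06)&(abs(t)<.03)&(s>-.02);print("jaws s",np.percentile(s[mj],[0,2,5]),np.percentile(Z[mj],[50,95]))
    mk=(Z>.034)&(s<-.085)&(abs(t)<.09);print("gauge",P[mk].mean(0),s[mk].min(),s[mk].max(),t[mk].min(),t[mk].max())
    # edge via pixels: back-project intensities on planes
    im=cv2.cvtColor(z["im"],cv2.COLOR_BGR2GRAY).astype(float)
    def prof(S,T,h):
        X=np.c_[o+np.outer(S,ex)+np.outer(T,ey),np.full(len(S),h)]
        uv=proj(z,X).astype(np.float32);return cv2.remap(im.astype(np.float32),uv[:,0][None],uv[:,1][None],cv2.INTER_LINEAR)[0]
    T=np.arange(-.02,.0201,.001)
    print(" slot prof",np.mean([prof(np.full(len(T),ss),T,.030) for ss in np.arange(-.12,-.07,.004)],0).round(0))
    S=np.arange(-.06,.01,.001)
    print(" foot prof -t",np.mean([prof(S,np.full(len(S),tt),.044) for tt in(-.018,-.015,-.012)],0).round(0))
    print(" foot prof +t",np.mean([prof(S,np.full(len(S),tt),.044) for tt in(.018,.015,.012)],0).round(0))
    print(" notch prof",np.mean([prof(S,np.full(len(S),tt),.044) for tt in(-.002,.0,.002)],0).round(0))
```

```text
top foot s rows: [np.float64(-0.0327), np.float64(-0.0304), np.float64(-0.0286), np.float64(-0.0211), np.float64(0.0128)] t [np.float64(-0.0283), np.float64(-0.0219), np.float64(-0.0004), np.float64(0.0223), np.float64(0.0281)]
 t range -0.02191446420748002 0.022718142053126753
  edge -0.018 [-0.0327 -0.0313 -0.0309 -0.0305 -0.0304]
  edge -0.012 [-0.0308 -0.0305 -0.0304 -0.0297 -0.0284]
  edge 0.012 [-0.0299 -0.0299 -0.0296 -0.0294 -0.0287]
  edge 0.018 [-0.0314 -0.0297 -0.0297 -0.029  -0.0274]
  slot -0.12 79 -0.0082 0.0104
  slot -0.1 77 -0.0079 0.0104
  slot -0.08 76 -0.0079 0.0104
  slot -0.06 75 -0.008 0.0104
jaws s [0.03857597 0.03996069 0.04041073] [0.08072386 0.0839506 ]
gauge [0.47995128 0.17087173 0.34238469] -0.5187259581991813 -0.09991146620653243 -0.037001131355704917 0.08997341153102932
 slot prof [112. 112. 111. 111. 110. 111. 112. 112. 111. 107.  98.  85.  71.  61.
  55.  54.  54.  54.  54.  54.  54.  54.  53.  50.  46.  43.  43.  47.
  59.  75.  91. 104. 110. 112. 112. 112. 111. 112. 112. 112. 111.]
 foot prof -t [111. 111. 111. 111. 111. 111. 111. 111. 111. 111. 11
[... 2414 characters left out ...]
1.  52.  52.  52.  50.  49.  48.  46.  45.  44.
  45.  46.  48.  49.  51.  52.  52.  52.  50.  47.  46.  45.  41.  38.
  57.  79.  92. 104. 107. 106. 106. 105. 105. 106. 106. 106. 106. 105.
 106. 106. 107. 107. 107. 106. 106. 105. 105. 105. 105. 106. 106. 107.
 107. 106. 106. 106. 107. 106. 106. 106. 106. 106. 106. 107. 107. 106.]
 notch prof [131. 131. 132. 133. 135. 135. 134. 133. 133. 133. 132. 131. 130. 129.
 130. 130. 132. 135. 135. 136. 136. 136. 138. 140. 121.  99.  77.  54.
  48.  47.  48.  50.  50.  50.  50.  49.  49.  49.  48.  48.  48.  49.
  50.  49.  49.  49.  50.  50.  49.  49.  48.  46.  43.  46.  50.  67.
  90. 100. 105. 106. 105. 105. 105. 105. 105. 105. 104. 104. 104. 104.]
```

Notch: foot edge at s≈-0.031 and jaws at s≈0.039 in the plate frame both put it at s=-0.011, which is (0.5147,-0.1499). Slot direction is -79.7° and the foot top is at about z=0.044. The bolt is at (0.5285,0.252) with its head along 13.7°. I'll write a move planner that only prints numbers, and check the hover path.

```bash
cat > plan.py <<'E'
from h import *
def cur():
    s=env.read_state();R=Ro.from_quat(s["eef_rot"]).as_matrix()
    return s,np.array(s["eef_pos"]),R,np.degrees(np.arctan2(R[1,0],R[0,0]))
def plan(target,yaw,grip,vmax=.04,wmax=.14):
    """rows to reach world target with tool-x yaw(deg, continuous turn choice: yaw-cur taken as is)"""
    s,p,R,y0=cur()
    d=np.array(target)-p; dy=yaw-y0
    n=int(max(np.ceil(np.linalg.norm(d)/vmax),np.ceil(abs(np.radians(dy))/wmax),1))
    rows=[]
    for i in range(n):
        a=np.radians(y0+dy*i/n);ex=np.array([np.cos(a),np.sin(a)]);ey=np.array([ex[1],-ex[0]])
        st=d/n
        rows.append([grip,round(float(st[:2]@ex),4),round(float(st[:2]@ey),4),round(float(-st[2]),4),round(float(-np.radians(dy)/n),4)])
    print("from",p.round(4),"yaw",round(y0,2),"q",np.round(s["joint_positions"],2),"n",n)
    print(str(rows).replace(" ",""))
E
python3 - <<'E'
from plan import *
P=np.load("P_scene.npy");m=(P[...,2]>.1)&(P[...,1]>.15)&(P[...,0]>.15);print(P[m].max(0) if m.any() else 0,np.percentile(P[m][:,2],[50,95,99]))
plan([.5285,.252,.235],103.7,1)
E
```

```text
[0.89947757 0.72048437 0.37260088] [0.13216192 0.34612956 0.36662983]
from [0.2293 0.6077 0.2303] yaw 159.32 q [ 1.13  0.12  1.65 -0.    1.37 -0.08] n 12
[[1,-0.0338,-0.0189,-0.0004,0.0809],[1,-0.0352,-0.0161,-0.0004,0.0809],[1,-0.0364,-0.0132,-0.0004,0.0809],[1,-0.0374,-0.0103,-0.0004,0.0809],[1,-0.0381,-0.0072,-0.0004,0.0809],[1,-0.0385,-0.0041,-0.0004,0.0809],[1,-0.0387,-0.001,-0.0004,0.0809],[1,-0.0387,0.0022,-0.0004,0.0809],[1,-0.0384,0.0053,-0.0004,0.0809],[1,-0.0378,0.0084,-0.0004,0.0809],[1,-0.037,0.0114,-0.0004,0.0809],[1,-0.036,0.0143,-0.0004,0.0809]]
```

Call:
{"api": "servo_tool", "payload": {"commands": [[1,-0.034,-0.019,0,0.08],[1,-0.035,-0.016,0,0.08],[1,-0.036,-0.013,0,0.08],[1,-0.037,-0.01,0,0.08],[1,-0.038,-0.007,0,0.08],[1,-0.038,-0.004,0,0.08],[0.2,-0.039,-0.001,0,0.08],[0.2,-0.039,0.002,0,0.08],[0.2,-0.038,0.005,0,0.08],[0.2,-0.038,0.008,0,0.08],[0.2,-0.037,0.011,0,0.08],[0.2,-0.036,0.014,0,0.08]]}}

```text
time: 1.35
eef_pos: [0.5288, 0.238, 0.2255]
eef_rot: [0.625, 0.78, -0.004, -0.001]
wrist_force: [-0.3, -0.5, -0.5]
finger_gap: 0.0513
```

Run:
```python
from plan import *
plan([.5285,.252,.235],103.7,.2)
im,d=snap("wrist");cv2.imwrite("pics/w1.png",im)
z=load("wrist");print(proj(z,[[.5285,.252,.094],[.5285,.252,.035]]))
```

```text
from [0.5288 0.238  0.2255] yaw 102.6 q [ 0.33 -0.02  1.81 -0.    1.36  0.11] n 1
[[0.2,0.0137,0.0028,-0.0095,-0.0191]]
[[259.43118509 165.93927965]
 [259.12719857 153.46569963]]
```

View pics/w1.png

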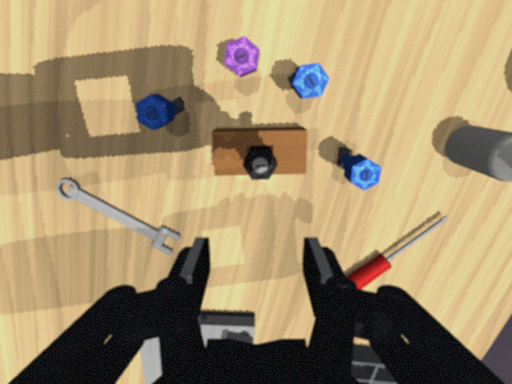

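Run:
```python
from plan import *
z=load("wrist");im=z["im"]
cv2.imwrite("pics/w1c.png",cv2.resize(im[110:200,200:320],(800,600),interpolation=cv2.INTER_CUBIC))
P=cloud(z);Z=P[...,2]
roi=(abs(P[...,0]-.5285)<.08)&(abs(P[...,1]-.252)<.045)
m=roi&(Z>.03)&(Z<.04);print(cv2.minAreaRect(P[m][:,:2].astype(np.float32)*1000),np.median(Z[m]))
m=roi&(Z>.075);print(cv2.minAreaRect(P[m][:,:2].astype(np.float32)*1000),np.percentile(Z[m],[50,95]))
# hex colour mask
g=cv2.cvtColor(im,cv2.COLOR_BGR2GRAY);mm=np.uint8(roi&(Z>.08))
c=max(cv2.findContours(mm,0,2)[0],key=cv2.contourArea);X=plane(z,c[:,0],.0915)[:,:2]
print("hex ctr",cv2.minEnclosingCircle((X*1000).astype(np.float32)))
br=mm.astype(bool)&(g>75);uv=np.argwhere(br)[:,::-1].mean(0);print("stem",br.sum(),uv,plane(z,uv,.094))
```

```text
((528.7532958984375, 252.37530517578125), (109.1043472290039, 52.49021530151367), 13.792678833007812) 0.0351622392110601
((527.4583740234375, 246.25970458984375), (132.42568969726562, 42.6003303527832), 12.49113655090332) [0.29875118 0.3155054 ]
hex ctr ((591.9044189453125, -58.72294616699219), 355.2132568359375)
stem 1187 [243.9452401  279.31255265] [[0.54063895 0.11952499 0.094     ]]
```

View pics/w1c.png

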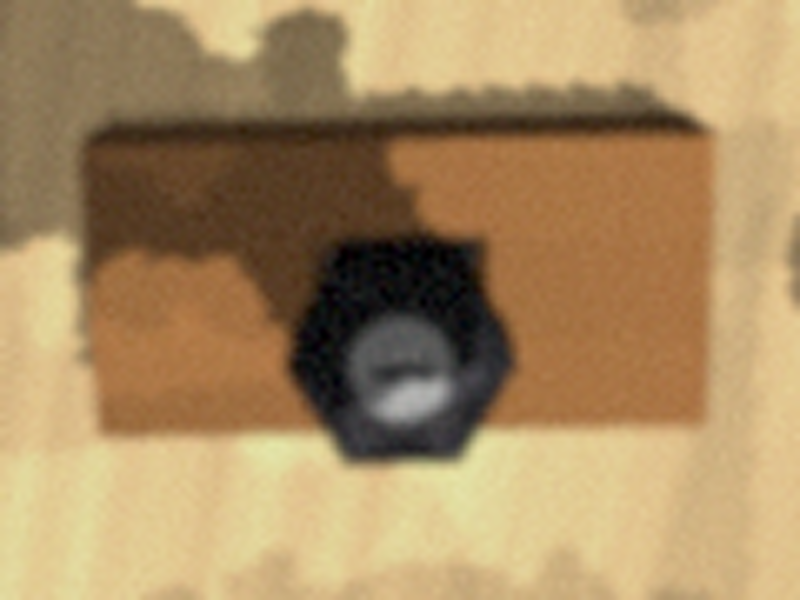

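The crop shows the nut's vertices pointing along the block (left 295,362 and right 512,362), so one pair of flats is parallel to the head. The stem top is at full-frame (260.4,165.2).

Run:
```python
from plan import *
z=load("wrist");X=plane(z,[260.45,165.2],.094)[0];print(X)
plan([.5285,.2522,.15],133.8,.2)
```

```text
[0.52930647 0.2529429  0.094     ]
from [0.5319 0.2337 0.2255] yaw 102.24 q [ 0.32 -0.02  1.81 -0.01  1.36  0.11] n 4
[[0.2,0.0047,0.0002,0.0189,-0.1377],[0.2,0.0046,0.0008,0.0189,-0.1377],[0.2,0.0045,0.0014,0.0189,-0.1377],[0.2,0.0042,0.002,0.0189,-0.1377]]
```

Call:
{"api": "servo_tool", "payload": {"commands": [[0.2,0.005,0,0.019,-0.14],[0.2,0.005,0.001,0.019,-0.14],[0.2,0.004,0.001,0.019,-0.14],[0.2,0.004,0.002,0.019,-0.14],[0.2,0,0,0,0]]}}

```text
time: 1.9
eef_pos: [0.5295, 0.2486, 0.1464]
eef_rot: [0.381, 0.925, -0.005, 0.0]
wrist_force: [0.8, -0.4, -0.1]
finger_gap: 0.0513
```

Run:
```python
from plan import *
im,d=snap("wrist");cv2.imwrite("pics/w2.png",im)
z=load("wrist");print(proj(z,[[.529,.2525,.094],[.529,.2525,.035]]))
plan([.529,.2525,.056],133.8,.2,vmax=.03)
```

```text
[[259.99720789 206.83307746]
 [259.66026755 182.38524524]]
from [0.5304 0.2488 0.1482] yaw 135.06 q [ 0.35  0.05  1.87 -0.01  1.22 -0.43] n 4
[[0.2,0.0009,0.0004,0.023,0.0055],[0.2,0.0009,0.0004,0.023,0.0055],[0.2,0.0009,0.0004,0.023,0.0055],[0.2,0.0009,0.0004,0.023,0.0055]]
```

View pics/w2.png

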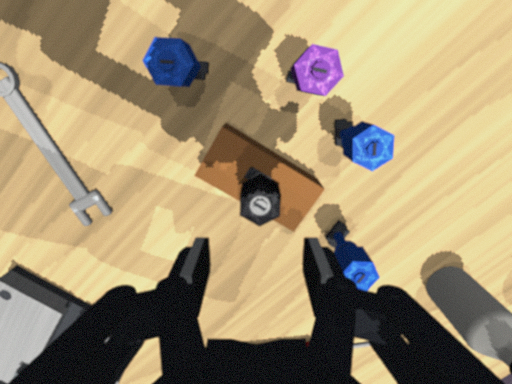

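The stem top is at (259.5,206), against a predicted (260,206.8), so the estimate holds. The nearest blue look-alike is about 100 mm away, clear of the fingers. I'll descend now.

Call:
{"api": "servo_tool", "payload": {"commands": [[0.2,0.001,0,0.023,0.005],[0.2,0.001,0,0.023,0.005],[0.2,0.001,0,0.023,0.005],[0.2,0,0,0.018,0.005],[0.2,0,0,0,0],[0.2,0,0,0,0]]}}

```text
time: 2.55
eef_pos: [0.5342, 0.2525, 0.0686]
eef_rot: [0.399, 0.917, 0.001, 0.007]
wrist_force: [0.6, -0.2, 0.8]
finger_gap: 0.0511
```

Run:
```python
from plan import *
im,d=snap("wrist");cv2.imwrite("pics/w3.png",im)
z=load("wrist");print(proj(z,[[.529,.2525,.094],[.529,.2525,.035]]))
plan([.529,.2525,.056],133.8,.2,vmax=.03)
```

```text
[[248.62963744 268.84971268]
 [250.05488614 216.63550002]]
from [0.5342 0.2525 0.0687] yaw 132.98 q [ 0.35  0.14  1.92 -0.01  1.07 -0.39] n 1
[[0.2,0.0036,-0.0038,0.0127,-0.0143]]
```

View pics/w3.png

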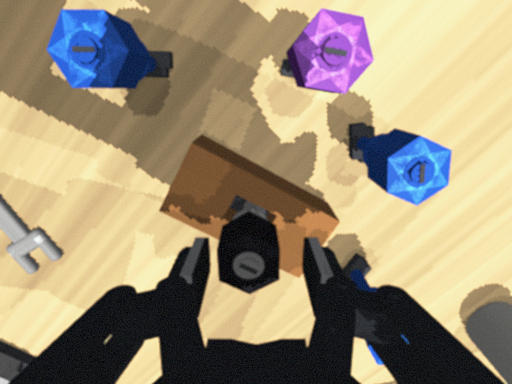

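Call:
{"api": "servo_tool", "payload": {"commands": [[0.2,0.002,-0.004,0.012,-0.014],[0.2,0,0,0,0],[0.2,0,0,0,0]]}}

```text
time: 2.9
eef_pos: [0.532, 0.2518, 0.0595]
eef_rot: [0.392, 0.92, 0.003, 0.009]
wrist_force: [0.3, 1.0, 0.9]
finger_gap: 0.0513
```

Run:
```python
from plan import *
plan([.529,.2525,.056],133.8,.2,vmax=.03)
```

```text
from [0.532  0.2518 0.0595] yaw 133.78 q [ 0.35  0.15  1.93 -0.01  1.05 -0.41] n 1
[[0.2,0.0025,-0.0017,0.0035,-0.0004]]
```

Call:
{"api": "servo_tool", "payload": {"commands": [[0.2,0.002,-0.002,0.004,0],[0.2,0,0,0,0],[-0.2,0,0,0,0],[-0.3,0,0,0,0],[-0.4,0,0,0,0],[-0.6,0,0,0,0],[-1,0,0,0,0],[-1,0,0,0,0]], "squeeze": 50}}

```text
time: 3.7
eef_pos: [0.5292, 0.252, 0.056]
eef_rot: [0.393, 0.92, 0.003, 0.009]
wrist_force: [0.5, 0.1, 0.3]
finger_gap: 0.0295
```

Run:
```python
from plan import *
im,d=snap("wrist");cv2.imwrite("pics/w4.png",im)
s,p,R,y=cur();print(p,y,R[:,2],s["wrist_force"],s["torque"],s["finger_gap"])
z=load("wrist");print(proj(z,[[*p[:2],.094],[.529,.2525,.094]]))
```

```text
[0.52921951 0.25196816 0.05602867] 133.75594881759804 [ 0.01924936 -0.00115448 -0.99981405] [-0.39670405 -0.38469263 -0.32492118] [-0.05996929  0.06148698  0.03234127] 0.029349888015313432
[[257.42936937 292.68003626]
 [257.90747751 291.6859418 ]]
```

View pics/w4.png

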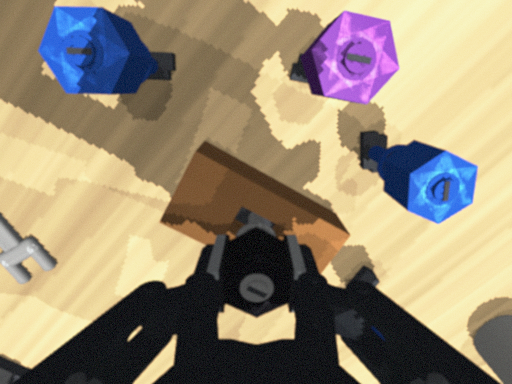

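The nut is gripped (gap 29.4 mm, forces near zero) and the stem top shows at (258,288) between the pads. Now I'll lift straight up.

```bash
cat > plan.py <<'E'
from h import *
def cur():
    s=env.read_state();R=Ro.from_quat(s["eef_rot"]).as_matrix()
    return s,np.array(s["eef_pos"]),R,np.degrees(np.arctan2(R[1,0],R[0,0]))
def plan(target,yaw,grip,vmax=.04,wmax=.14,gain=1.0):
    s,p,R,y0=cur()
    d=(np.array(target)-p)*gain; dy=yaw-y0
    n=int(max(np.ceil(np.linalg.norm(d)/vmax),np.ceil(abs(np.radians(dy))/wmax),1))
    rows=[]
    for i in range(n):
        Ri=R@Ro.from_rotvec([0,0,-np.radians(dy)*i/n]).as_matrix()
        st=Ri.T@(d/n)
        rows.append([grip]+[round(float(v),4) for v in st]+[round(float(-np.radians(dy)/n),4)])
    print("t",round(s["time"],2),"from",p.round(4),"yaw",round(y0,2),"z",R[:,2].round(4),"q",np.round(s["joint_positions"],2),"F",np.round(s["wrist_force"],1),"M",np.round(s["torque"],3),"gap",round(s["finger_gap"],4),"n",n)
    print(str(rows).replace(" ",""))
E
python3 - <<'E'
from plan import *
s,p,R,y=cur()
plan([p[0],p[1],.125],y,-1,vmax=.012)
E
```

```text
t 3.75 from [0.5292 0.252  0.056 ] yaw 133.76 z [ 0.0192 -0.0012 -0.9998] q [ 0.36  0.15  1.94 -0.01  1.04 -0.4 ] F [-0.4 -0.4 -0.3] M [-0.06   0.061  0.032] gap 0.0293 n 6
[[-1,-0.0002,0.0002,-0.0115,-0.0],[-1,-0.0002,0.0002,-0.0115,-0.0],[-1,-0.0002,0.0002,-0.0115,-0.0],[-1,-0.0002,0.0002,-0.0115,-0.0],[-1,-0.0002,0.0002,-0.0115,-0.0],[-1,-0.0002,0.0002,-0.0115,-0.0]]
```

Call:
{"api": "servo_tool", "payload": {"commands": [[-1,0,0,-0.006,0],[-1,0,0,-0.01,0],[-1,0,0,-0.012,0]]}}

```text
time: 4.05
eef_pos: [0.5275, 0.2514, 0.083]
eef_rot: [0.393, 0.92, 0.002, 0.008]
wrist_force: [-0.5, -0.3, -1.8]
finger_gap: 0.0293
```

Run:
```python
from plan import *
plan([.5292,.252,.13],133.76,-1,vmax=.015)
```

```text
t 4.05 from [0.5275 0.2514 0.083 ] yaw 133.76 z [ 0.0162 -0.0025 -0.9999] q [ 0.36  0.11  1.93 -0.01  1.09 -0.4 ] F [-0.5 -0.3 -1.8] M [-0.02   0.142  0.046] gap 0.0293 n 4
[[-1,-0.0004,0.0005,-0.0117,-0.0],[-1,-0.0004,0.0005,-0.0117,-0.0],[-1,-0.0004,0.0005,-0.0117,-0.0],[-1,-0.0004,0.0005,-0.0117,-0.0]]
```

Call:
{"api": "servo_tool", "payload": {"commands": [[-1,0,0.001,-0.013,0],[-1,0,0,-0.015,0],[-1,0,0,-0.015,0],[-1,0,0,-0.012,0],[-1,0,0,0,0],[-1,0,0,0,0]]}}

```text
time: 4.65
eef_pos: [0.529, 0.2532, 0.1486]
eef_rot: [0.393, 0.92, 0.005, 0.011]
wrist_force: [0.4, 0.8, -2.0]
finger_gap: 0.0296
```

Run:
```python
from plan import *
im,d=snap("wrist");cv2.imwrite("pics/w5.png",im)
im,d=snap("scene");cv2.imwrite("pics/s5.png",cv2.resize(im[100:260,250:450],(800,640)[:2] if 0 else (750,600),interpolation=cv2.INTER_CUBIC))
plan([.5051,-.0967,.13],220.3,-1)
```

```text
t 4.75 from [0.5289 0.2531 0.148 ] yaw 133.76 z [ 0.0224  0.     -0.9997] q [ 0.36  0.04  1.88 -0.01  1.2  -0.4 ] F [ 0.2 -0.9 -2.6] M [-0.01   0.003 -0.022] gap 0.0294 n 11
[[-1,-0.0214,-0.0236,0.0016,-0.1373],[-1,-0.018,-0.0263,0.0016,-0.1373],[-1,-0.0142,-0.0285,0.0016,-0.1373],[-1,-0.0102,-0.0302,0.0016,-0.1373],[-1,-0.006,-0.0313,0.0016,-0.1373],[-1,-0.0016,-0.0318,0.0016,-0.1373],[-1,0.0027,-0.0318,0.0016,-0.1373],[-1,0.0071,-0.0311,0.0016,-0.1373],[-1,0.0112,-0.0298,0.0016,-0.1373],[-1,0.0152,-0.028,0.0016,-0.1373],[-1,0.0189,-0.0257,0.0016,-0.1373]]
```

View pics/w5.png

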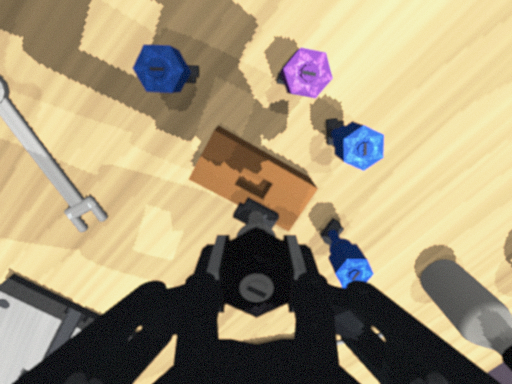

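View pics/s5.png

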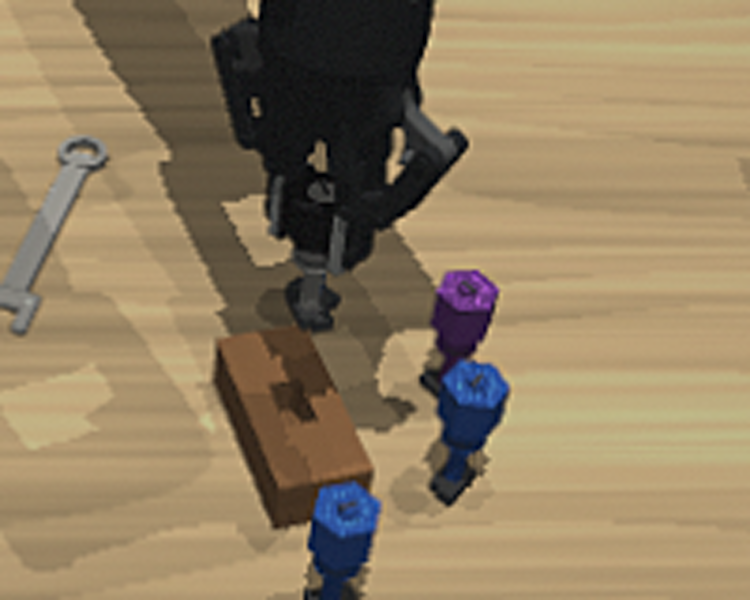

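The bolt is out of the pocket, with its head visible at (255,212) in the wrist view and the neighbours undisturbed. Now I'll carry it over the slot.

Call:
{"api": "servo_tool", "payload": {"commands": [[-1,-0.021,-0.024,0,-0.137],[-1,-0.018,-0.026,0,-0.137],[-1,-0.014,-0.028,0,-0.137],[-1,-0.01,-0.03,0,-0.137],[-1,-0.006,-0.031,0,-0.137],[-1,-0.002,-0.032,0,-0.137],[-1,0.003,-0.032,0,-0.137],[-1,0.007,-0.031,0,-0.137],[-1,0.011,-0.03,0,-0.137],[-1,0.015,-0.028,0,-0.137],[-1,0.015,-0.02,0,-0.1],[-1,0,0,0,0]]}}

```text
time: 5.95
eef_pos: [0.5059, -0.1012, 0.1349]
eef_rot: [-0.356, 0.934, 0.0, 0.001]
wrist_force: [0.0, 0.1, -0.9]
finger_gap: 0.0295
```

Run:
```python
from plan import *
s,p,R,y=cur()
plan([.5051,-.0967,.13],220.3-360,-1)
```

```text
t 5.95 from [ 0.5059 -0.1012  0.1349] yaw -138.26 z [ 1.3e-03  6.0e-04 -1.0e+00] q [-0.3  -0.09  2.04  0.    1.2  -2.6 ] F [ 0.   0.1 -0.9] M [-0.01  -0.019  0.033] gap 0.0295 n 1
[[-1,-0.0023,0.0039,0.0049,0.0251]]
```

Call:
{"api": "servo_tool", "payload": {"commands": [[-1,-0.002,0.004,0.01,0.025],[-1,0,0,0.008,0],[-1,0,0,0,0],[-1,0,0,0,0]]}}

```text
time: 6.35
eef_pos: [0.5032, -0.0956, 0.1136]
eef_rot: [-0.343, 0.939, 0.002, -0.001]
wrist_force: [0.2, -0.1, -1.6]
finger_gap: 0.0292
```

Run:
```python
from plan import *
for n in["wrist","top","scene"]:
    im,d=snap(n)
    z=load(n);P=[[.5051,-.0967,.030]]
    if n=="wrist":cv2.imwrite("pics/w6.png",cv2.resize(im,(800,600),interpolation=cv2.INTER_CUBIC))
    elif n=="scene":cv2.imwrite("pics/s6.png",cv2.resize(im[120:260,60:220],(800,600)[:2] if 0 else (686,600),interpolation=cv2.INTER_CUBIC))
    print(n,proj(z,P))
plan([.5051,-.0967,.12],220.3-360,-1)
```

```text
wrist [[253.73872345 197.79481179]]
top [[341.56437376 198.14561107]]
scene [[157.74051237 200.12894278]]
t 6.5 from [ 0.5036 -0.0958  0.1142] yaw -139.94 z [-0.0022  0.0026 -1.    ] q [-0.29 -0.08  2.06  0.    1.16 -2.56] F [ 0.7 -0.1 -1.9] M [-0.006  0.041  0.02 ] gap 0.0294 n 1
[[-1,-0.0006,-0.0016,-0.0058,-0.0041]]
```

View pics/w6.png

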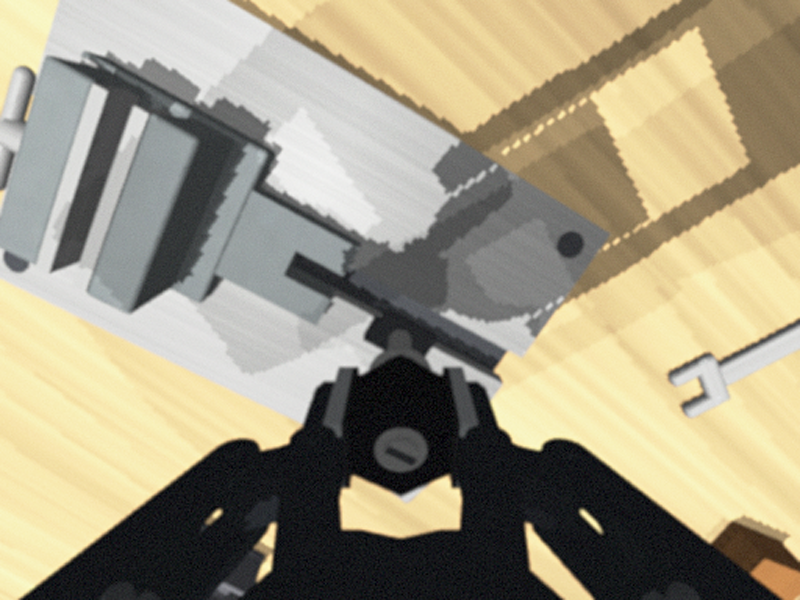

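View pics/s6.png

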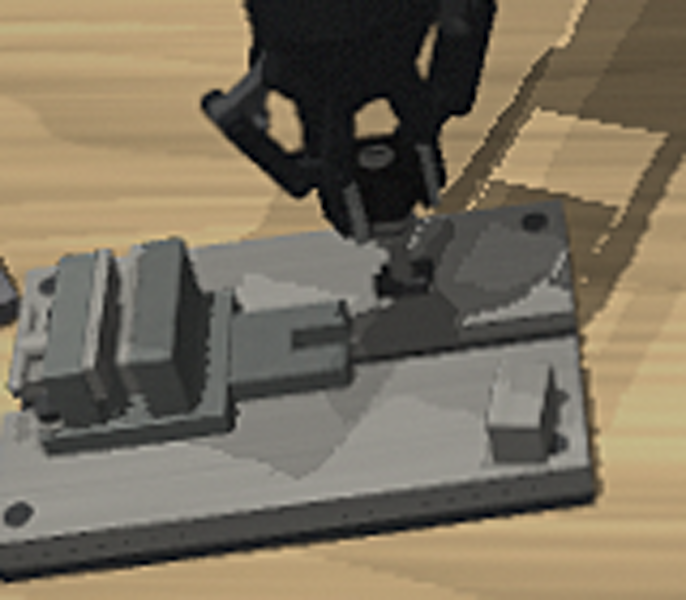

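Run:
```python
from plan import *
z=load("wrist");im=z["im"]
cv2.imwrite("pics/w6c.png",cv2.resize(im[180:310,196:326],(800,800),interpolation=cv2.INTER_CUBIC)[:600])
T=np.array(viewer.camera_params("wrist")["tool_from_camera"])
zt={"W":T,"K":z["K"],"dist":z["dist"]}
for uv,h in[((256,287.4),-.038),((256,220.8),.036)]:print(uv,plane(zt,uv,h)[0].round(4))
s,p,R,y=cur()
for h in(-.038,0,.038,.046):print(h,proj(zt,[[0,0,h]]))
d=z["d"];P=cloud(z)
for u,v in[(256,288),(256,222),(246,212),(262,214),(272,222)]:
    print((u,v),(R.T@(P[v,u]-p)).round(4))
```

```text
(256, 287.4) [ 0.0028 -0.0004 -0.038 ]
(256, 220.8) [ 0.0003 -0.0005  0.036 ]
-0.038 [[256.96243304 292.64002975]]
0 [[256.81939718 248.32759347]]
0.038 [[256.7269534  219.90645904]]
0.046 [[256.71153044 215.18089678]]
(256, 288) [ 0.003  -0.     -0.0379]
(256, 222) [ 0.0065 -0.      0.0217]
(246, 212) [ 0.0055 -0.0069  0.0398]
(262, 214) [0.0045 0.0041 0.0388]
(272, 222) [-0.0016  0.011   0.0389]
```

View pics/w6c.png

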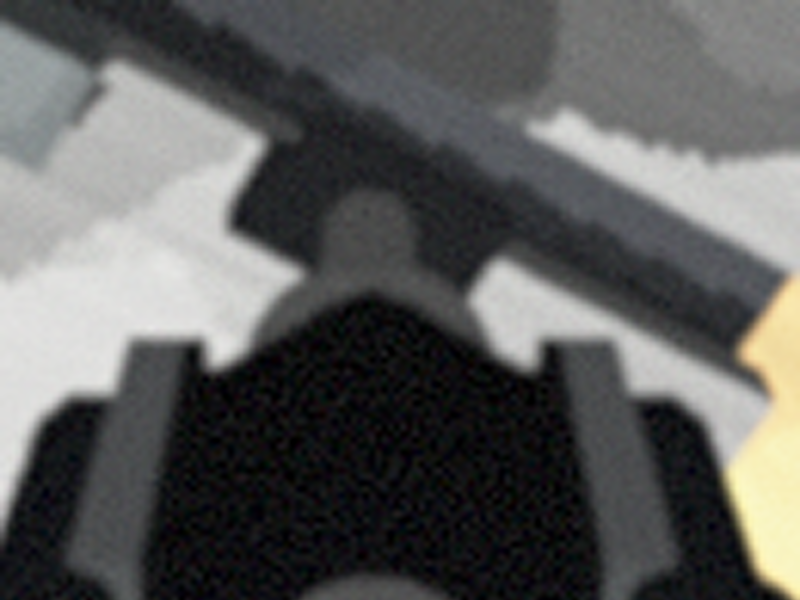

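Run:
```python
from plan import *
z=load("wrist")
T=np.array(viewer.camera_params("wrist")["tool_from_camera"])
zt={"W":T,"K":z["K"],"dist":z["dist"]}
def c(x,y):return (196+x*.1625,180+y*.1625)
for nm,x,y,h in[("stem+x arc",370,190,.0385),("head left lower corner(top face)",235,222,.0385),("head left upper",268,140,.0385),("head right lower",475,285,.0385),("washer left",258,335,.0065),("washer right",487,335,.0065),("washer +x",372,270,.0065)]:
    print(nm,plane(zt,c(x,y),h)[0].round(4))
# slot edges in wrist image on world plane z=.03 in plate frame
a=np.radians(10.32-90);ex=np.array([np.cos(a),np.sin(a)]);ey=np.array([-ex[1],ex[0]]);o=np.array([.5167,-.1607])
for nm,x,y in[("near edge",180,90),("near edge2",285,135),("near edge r",620,310),("near r2",740,365),("far",350,50),("far r",780,265)]:
    X=plane(z,c(x,y),.03)[0];q=X[:2]-o;print(nm,X.round(4),"s,t",(q@ex).round(4),(q@ey).round(4))
```

```text
stem+x arc [ 0.0065 -0.0004  0.0385]
head left lower corner(top face) [ 0.0026 -0.0155  0.0385]
head left upper [ 0.0125 -0.0116  0.0385]
head right lower [-0.0051  0.0114  0.0385]
washer left [ 0.0053 -0.0109  0.0065]
washer right [0.0053 0.0106 0.0065]
washer +x [ 0.0121 -0.0002  0.0065]
near edge [ 0.5182 -0.1167  0.03  ] s,t -0.043 0.0094
near edge2 [ 0.5141 -0.1017  0.03  ] s,t -0.0585 0.008
near edge r [ 0.5043 -0.0484  0.03  ] s,t -0.1127 0.0079
near r2 [ 0.4996 -0.0291  0.03  ] s,t -0.1325 0.0068
far [ 0.499  -0.1027  0.03  ] s,t -0.0602 -0.007
far r [ 0.4846 -0.0358  0.03  ] s,t -0.1286 -0.0092
```

Run:
```python
from plan import *
plan([.506,-.0954,.085],-139.7,-1,vmax=.012)
```

```text
t 6.5 from [ 0.5036 -0.0958  0.1142] yaw -139.94 z [-0.0022  0.0026 -1.    ] q [-0.29 -0.08  2.06  0.    1.16 -2.56] F [ 0.7 -0.1 -1.9] M [-0.006  0.041  0.02 ] gap 0.0294 n 3
[[-1,-0.0007,-0.0004,0.0097,-0.0014],[-1,-0.0007,-0.0004,0.0097,-0.0014],[-1,-0.0007,-0.0004,0.0097,-0.0014]]
```

Call:
{"api": "servo_tool", "payload": {"commands": [[-1,-0.001,-0.001,0.01,0],[-1,-0.001,0,0.01,0],[-1,0,0,0.006,0],[-1,0,0,0,0],[-1,0,0,0,0]]}}

```text
time: 7.0
eef_pos: [0.5063, -0.0949, 0.0862]
eef_rot: [-0.343, 0.939, 0.001, -0.0]
wrist_force: [-0.8, 1.1, -1.8]
finger_gap: 0.0294
```

Run:
```python
from plan import *
im,d=snap("wrist")
cv2.imwrite("pics/w7c.png",cv2.resize(im[180:277,191:321],(800,597),interpolation=cv2.INTER_CUBIC))
im,d=snap("scene");cv2.imwrite("pics/s7.png",cv2.resize(im[150:240,110:220],(733,600),interpolation=cv2.INTER_CUBIC))
plan([.506,-.0954,.085],-139.7,-1,vmax=.012)
```

```text
t 7.1 from [ 0.5064 -0.095   0.0865] yaw -139.9 z [-0.0011  0.0023 -1.    ] q [-0.29 -0.04  2.07  0.    1.11 -2.56] F [-0.   0.7 -1.9] M [ 0.003 -0.029  0.018] gap 0.0296 n 1
[[-1,0.0005,-0.0001,0.0015,-0.0035]]
```

View pics/w7c.png

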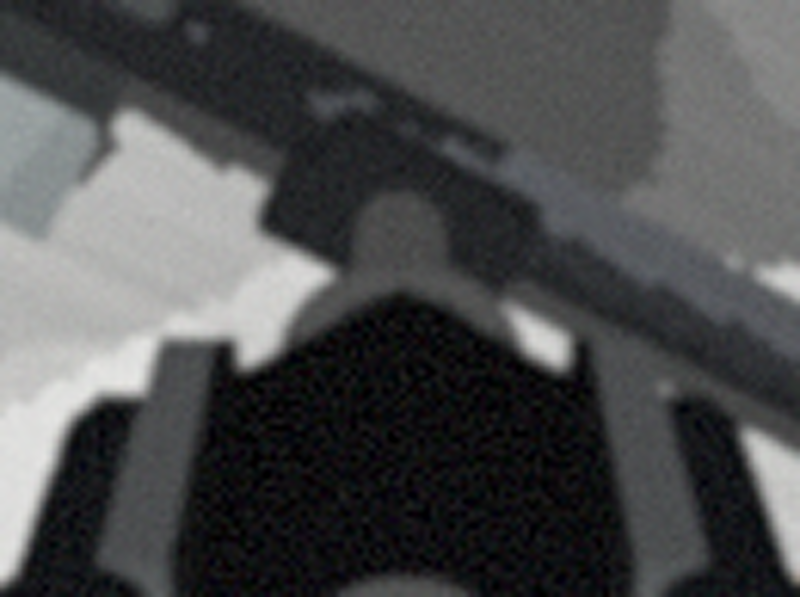

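View pics/s7.png

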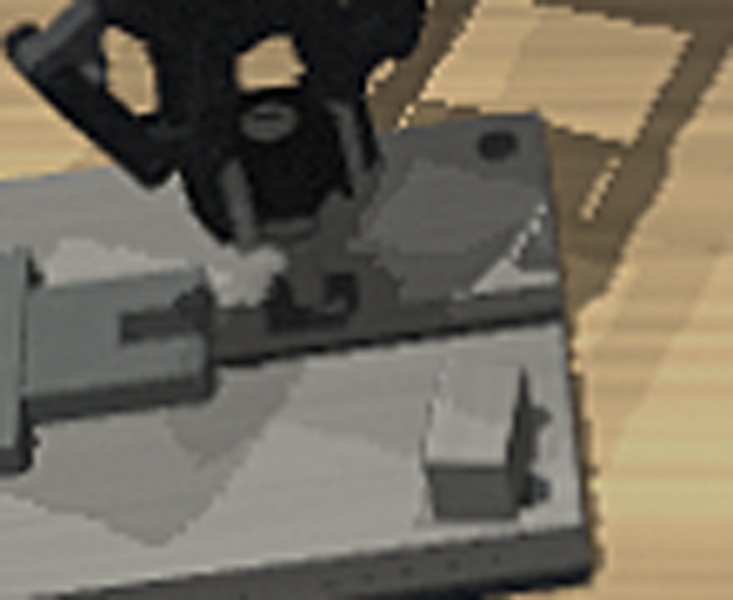

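Run:
```python
from plan import *
z=load("wrist")
a=np.radians(10.32-90);ex=np.array([np.cos(a),np.sin(a)]);ey=np.array([-ex[1],ex[0]]);o=np.array([.5167,-.1607])
def c(x,y):return (191+x*.1625,180+y*.1625)
for nm,x,y,h in[("near",120,110,.03),("near",250,183,.03),("near",525,300,.03),("near",790,440,.03),("far",250,5,.03),("far",500,150,.03),("far",760,262,.03),
 ("headLL",262,225,.0485),("headLU",290,145,.0485),("headRU",545,205,.0485),("headRL",495,290,.0485),("stem+x",398,190,.0485),("stemtop",402,0,.1245),("footcorner",108,135,.044)]:
    X=plane(z,c(x,y),h)[0];q=X[:2]-o;print(nm,X.round(4),"s,t",(q@ex).round(4),(q@ey).round(4))
zz=load("scene")
def c2(x,y):return (110+x*.15,150+y*.15)
for nm,x,y,h in[("headnear edge L bottom",270,330,.0405),("headnear R bottom",345,318,.0405),("L top",268,310,.0485),("Rtop",345,300,.0485),("R far top",358,275,.0485),("L far top",280,280,.0485),("slot near edge",250,358,.03),("slot near edge",550,322,.03),("slot far",240,310,.03),("slot far",540,283,.03),("foot corner",215,395,.044),("foot corner",205,270,.044)]:
    X=plane(zz,c2(x,y),h)[0];q=X[:2]-o;print(nm,X.round(4),"s,t",(q@ex).round(4),(q@ey).round(4))
```

```text
near [ 0.5209 -0.1269  0.03  ] s,t -0.0325 0.0102
near [ 0.5183 -0.1091  0.03  ] s,t -0.0505 0.0108
near [ 0.5086 -0.0731  0.03  ] s,t -0.0877 0.0078
near [ 0.5017 -0.0337  0.03  ] s,t -0.1276 0.008
far [ 0.5006 -0.1231  0.03  ] s,t -0.0398 -0.0091
far [ 0.4955 -0.0887  0.03  ] s,t -0.0747 -0.0079
far [ 0.4861 -0.0542  0.03  ] s,t -0.1103 -0.0111
headLL [ 0.5144 -0.1086  0.0485] s,t -0.0516 0.007
headLU [ 0.5049 -0.1123  0.0485] s,t -0.0498 -0.0029
headRU [ 0.4923 -0.0862  0.0485] s,t -0.0777 -0.0106
headRL [ 0.5037 -0.0836  0.0485] s,t -0.0782 0.0011
stem+x [ 0.5014 -0.0998  0.0485] s,t -0.0627 -0.0041
stemtop [ 0.4669 -0.1286  0.1245] s,t -0.0405 -0.0433
footcorner [ 0.5187 -0.1277  0.044 ] s,t -0.0321 0.0078
headnear edge L bottom [ 0.5131 -0.1087  0.0405] s,t -0.0518 0.0057
headnear R bottom [ 0.5079 -0.086   0.0405] s,t -0.0751 0.0048
L top [ 0.5121 -0.1081  0.0485] s,t -0.0526 0.0049
Rtop [ 0.5078 -0.0847  0.0485] s,t -0.0764 0.0049
R far top [ 0.4972 -0.0823  0.0485] s,t -0.0806 -0.0051
L far top [ 0.4994 -0.1065  0.0485] s,t -0.0564 -0.0073
slot near edge [ 0.5152 -0.1167  0.03  ] s,t -0.0436 0.0064
slot near edge [ 0.4996 -0.0242  0.03  ] s,t -0.1373 0.0077
slot far [ 0.4949 -0.1236  0.03  ] s,t -0.0404 -0.0148
slot far [ 0.4829 -0.0293  0.03  ] s,t -0.1353 -0.0097
foot corner [ 0.543  -0.1198  0.044 ] s,t -0.0356 0.0332
foot corner [ 0.4909 -0.1329  0.044 ] s,t -0.032 -0.0204
```

The wrist crop puts the head corners and stem, averaged, about 0.6 mm to -t of the slot centre, and the scene view agrees at -0.7 mm. I'll shift +0.5 mm, trim the yaw, and lower while watching the force.

Call:
{"api": "servo_tool", "payload": {"commands": [[-1,0,-0.0004,0.006,0.017],[-1,0,0,0.005,0],[-1,0,0,0.003,0],[-1,0,0,0.002,0]]}}

```text
time: 7.5
eef_pos: [0.5073, -0.0956, 0.0704]
eef_rot: [-0.334, 0.943, 0.001, 0.001]
wrist_force: [0.2, 0.5, -1.2]
finger_gap: 0.0293
```

Run:
```python
from plan import *
plan([.5068,-.095,.066],-140.7,-1,vmax=.012)
```

```text
t 7.5 from [ 0.5073 -0.0956  0.0704] yaw -140.97 z [ 8.0e-04  1.6e-03 -1.0e+00] q [-0.29 -0.01  2.08  0.    1.07 -2.54] F [ 0.2  0.5 -1.2] M [ 0.015  0.031 -0.005] gap 0.0293 n 1
[[-1,0.0,0.0008,0.0044,-0.0048]]
```

Call:
{"api": "servo_tool", "payload": {"commands": [[-1,0,0.0005,0.004,0],[-1,0,0,0.003,0],[-1,0,0,0.003,0],[-1,0,0,0,0]]}}

```text
time: 7.9
eef_pos: [0.5066, -0.095, 0.0589]
eef_rot: [-0.334, 0.943, 0.001, 0.0]
wrist_force: [0.1, 0.4, -1.0]
finger_gap: 0.0292
```

Run:
```python
from plan import *
plan([.5068,-.095,.0572],-140.7,-1,vmax=.012)
```

```text
t 7.9 from [ 0.5066 -0.095   0.0589] yaw -140.98 z [ 1.0e-04  1.9e-03 -1.0e+00] q [-0.29  0.    2.09  0.    1.05 -2.54] F [ 0.1  0.4 -1. ] M [ 0.017 -0.001  0.01 ] gap 0.0292 n 1
[[-1,-0.0002,-0.0001,0.0017,-0.0048]]
```

Call:
{"api": "servo_tool", "payload": {"commands": [[-1,0,0,0.001,0],[-1,0,0,0.001,0],[-1,0,0,0.0005,0],[-1,0,0,0,0]]}}

```text
time: 8.3
eef_pos: [0.507, -0.0951, 0.0565]
eef_rot: [-0.334, 0.943, 0.001, 0.001]
wrist_force: [0.2, 0.3, -1.4]
finger_gap: 0.0291
```

Run:
```python
from plan import *
plan([.5068,-.095,.0565],-140.7,-1,vmax=.012)
im,d=snap("scene");cv2.imwrite("pics/s8.png",cv2.resize(im[150:240,110:220],(733,600),interpolation=cv2.INTER_CUBIC))
```

```text
t 8.3 from [ 0.507  -0.0951  0.0565] yaw -140.97 z [ 7.0e-04  1.8e-03 -1.0e+00] q [-0.29  0.01  2.09  0.    1.05 -2.54] F [ 0.2  0.3 -1.4] M [-0.001 -0.07  -0.011] gap 0.0291 n 1
[[-1,0.0001,0.0002,-0.0,-0.0048]]
```

View pics/s8.png

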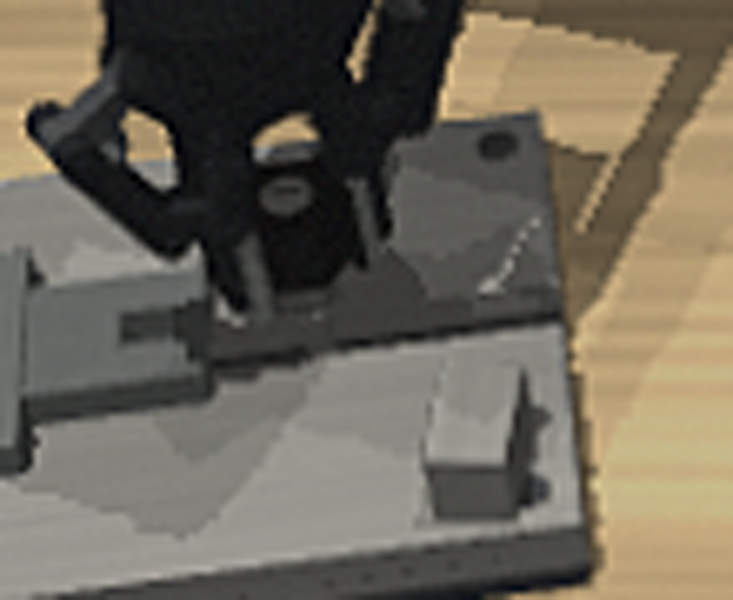

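Call:
{"api": "servo_tool", "payload": {"commands": [[-1,0,0,0.0006,0],[-1,0,0,0.0003,0],[-1,0,0,0,0]]}}

```text
time: 8.65
eef_pos: [0.5073, -0.0952, 0.0562]
eef_rot: [-0.334, 0.943, 0.001, 0.001]
wrist_force: [-0.4, -0.2, -1.6]
finger_gap: 0.0294
```

Call:
{"api": "servo_tool", "payload": {"commands": [[-1,0,0,0.0012,0],[-1,0,0,0,0]]}}

```text
time: 8.85
eef_pos: [0.5078, -0.0954, 0.056]
eef_rot: [-0.334, 0.943, 0.0, 0.001]
wrist_force: [-1.6, 1.0, 0.7]
finger_gap: 0.0292
```

Floor contact shows at TCP z=0.056, as predicted. I'll raise 0.6 mm, re-centre, and start the quarter turn clockwise.

Call:
{"api": "servo_tool", "payload": {"commands": [[-1,0.0006,0.0009,-0.0012,0],[-1,0,0,0,0],[-1,0,0,0,0.1],[-1,0,0,0,0.12],[-1,0,0,0,0.12],[-1,0,0,0,0.12]]}}

```text
time: 9.45
eef_pos: [0.506, -0.0946, 0.0559]
eef_rot: [-0.102, 0.995, 0.001, 0.001]
wrist_force: [-0.8, -0.2, 1.8]
finger_gap: 0.0293
```

Run:
```python
from plan import *
plan([.5065,-.097,.0566],-231,-1,vmax=.012)
```

```text
t 9.45 from [ 0.506  -0.0946  0.0559] yaw -168.33 z [ 0.0013  0.0019 -1.    ] q [-0.29  0.01  2.09  0.    1.04 -2.07] F [-0.8 -0.2  1.8] M [0.152 0.141 0.006] gap 0.0293 n 8
[[-1,-0.0,-0.0003,-0.0001,0.1367],[-1,-0.0,-0.0003,-0.0001,0.1367],[-1,-0.0001,-0.0003,-0.0001,0.1367],[-1,-0.0001,-0.0003,-0.0001,0.1367],[-1,-0.0002,-0.0003,-0.0001,0.1367],[-1,-0.0002,-0.0002,-0.0001,0.1367],[-1,-0.0002,-0.0002,-0.0001,0.1367],[-1,-0.0002,-0.0002,-0.0001,0.1367]]
```

Call:
{"api": "servo_tool", "payload": {"commands": [[-1,0,-0.0003,-0.0008,0.13],[-1,0,-0.0003,-0.0005,0.13],[-1,0,-0.0003,-0.0003,0.13],[-1,0,-0.0003,-0.0002,0.13],[-1,0,-0.0003,0,0.13]]}}

```text
time: 9.95
eef_pos: [0.5052, -0.0958, 0.0562]
eef_rot: [0.235, 0.972, 0.001, 0.0]
wrist_force: [1.9, -0.6, -2.0]
finger_gap: 0.0293
```

Run:
```python
from plan import *
s,p,R,y=cur();plan([.5064,-.0976,.0566],-231 if y<0 else 129,-1,vmax=.012)
```

```text
t 9.95 from [ 0.5052 -0.0958  0.0562] yaw 152.84 z [ 0.0011  0.0022 -1.    ] q [-0.29  0.    2.09  0.    1.05 -1.39] F [ 1.9 -0.6 -2. ] M [-0.036 -0.206  0.038] gap 0.0293 n 3
[[-1,-0.0006,-0.0003,-0.0001,0.1387],[-1,-0.0007,-0.0003,-0.0001,0.1387],[-1,-0.0007,-0.0002,-0.0001,0.1387]]
```

Call:
{"api": "servo_tool", "payload": {"commands": [[-1,-0.0006,-0.0003,0,0.13],[-1,-0.0006,-0.0003,0,0.13]]}}

```text
time: 10.15
eef_pos: [0.5061, -0.0966, 0.056]
eef_rot: [0.364, 0.931, 0.002, 0.0]
wrist_force: [-0.4, 0.2, 0.2]
finger_gap: 0.0294
```

Run:
```python
from plan import *
s,p,R,y=cur();plan([.5064,-.0976,.0566],-231 if y<0 else 129,-1,vmax=.012)
```

```text
t 10.15 from [ 0.5061 -0.0966  0.056 ] yaw 137.29 z [ 0.0017  0.003  -1.    ] q [-0.29  0.01  2.09  0.    1.04 -1.12] F [-0.4  0.2  0.2] M [0.157 0.051 0.006] gap 0.0294 n 2
[[-1,-0.0005,-0.0002,-0.0003,0.0723],[-1,-0.0005,-0.0002,-0.0003,0.0723]]
```

Call:
{"api": "servo_tool", "payload": {"commands": [[-1,-0.0005,-0.0002,-0.0004,0.08],[-1,-0.0003,0,-0.0003,0.07],[-1,0,0,0,0]]}}

```text
time: 10.45
eef_pos: [0.5064, -0.0972, 0.0561]
eef_rot: [0.436, 0.9, 0.002, 0.0]
wrist_force: [-0.0, -0.4, -1.0]
finger_gap: 0.0295
```

Run:
```python
from plan import *
s,p,R,y=cur();plan([.5064,-.0976,.0566],-231 if y<0 else 129,-1,vmax=.012)
im,d=snap("wrist");cv2.imwrite("pics/w9.png",cv2.resize(im,(800,600)))
```

```text
t 10.45 from [ 0.5064 -0.0972  0.0561] yaw 128.25 z [ 0.002   0.0033 -1.    ] q [-0.3   0.01  2.09  0.    1.04 -0.97] F [-0.  -0.4 -1. ] M [-0.005  0.    -0.039] gap 0.0295 n 1
[[-1,-0.0004,-0.0002,-0.0005,-0.013]]
```

View pics/w9.png

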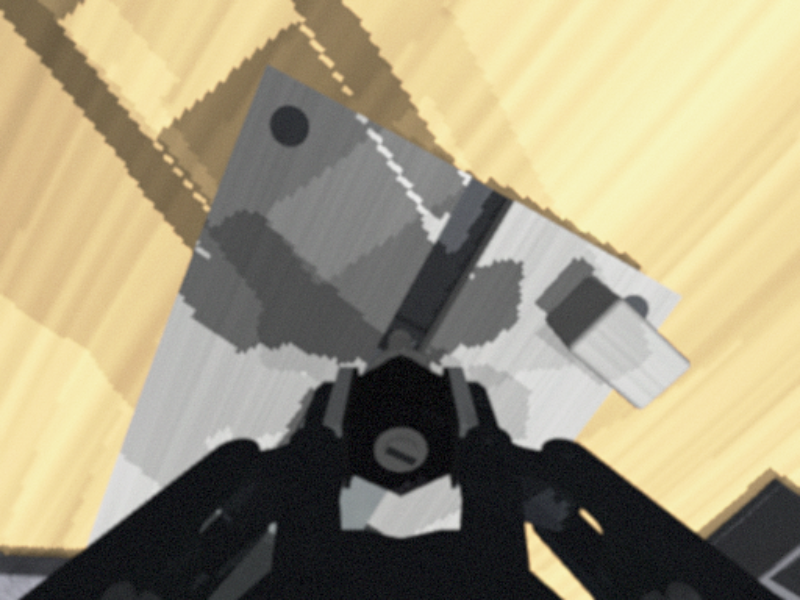

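The groove in the stem keeps its angle to the nut, so the bolt turned with it and the head now stands crosswise. Next I'll slide along the slot towards the notch.

Call:
{"api": "servo_tool", "payload": {"commands": [[-1,-0.0035,-0.0019,-0.0006,-0.008],[-1,-0.0053,-0.0028,0,0],[-1,-0.0053,-0.0028,0,0],[-1,-0.0053,-0.0028,0,0],[-1,-0.0053,-0.0028,0,0],[-1,0,0,0,0]]}}

```text
time: 11.1
eef_pos: [0.512, -0.1273, 0.0563]
eef_rot: [0.43, 0.903, 0.002, 0.0]
wrist_force: [-0.1, -0.4, -1.4]
finger_gap: 0.0296
```

```bash
cat > st.py <<'E'
from plan import *
a=np.radians(10.32-90);ex=np.array([np.cos(a),np.sin(a)]);ey=np.array([-ex[1],ex[0]]);o=np.array([.5167,-.1607])
def st():
    s,p,R,y=cur();B=p+R@np.array([.0015,-.0004,0]);q=B[:2]-o
    F=np.array(s["wrist_force"])
    print("t %.2f bolt s %.4f t %.4f z %.4f yaw %.2f"%(s["time"],q@ex,q@ey,p[2],y),"F s,t,z",(F[:2]@ex).round(2),(F[:2]@ey).round(2),F[2].round(2),"M",np.round(s["torque"],3),"q6 %.2f"%s["joint_positions"][5],"gap %.4f"%s["finger_gap"],"zt",R[:2,2].round(4))
    print("tool dir of ex per mm",(R.T@np.r_[ex,0]).round(3),"ey",(R.T@np.r_[ey,0]).round(3))
if __name__=="__main__":st()
E
python3 st.py
```

```text
t 11.10 bolt s -0.0348 t 0.0003 z 0.0563 yaw 129.00 F s,t,z 0.32 -0.2 -1.43 M [-0.033 -0.015 -0.045] q6 -1.03 gap 0.0296 zt [0.0018 0.0033]
tool dir of ex per mm [-0.877 -0.48  -0.003] ey [-0.48   0.877  0.002]
```

Call:
{"api": "servo_tool", "payload": {"commands": [[-1,-0.0035,-0.0019,0,0],[-1,-0.0035,-0.0019,0,0],[-1,-0.0035,-0.0019,0,0],[-1,0,0,0,0]]}}

```text
time: 11.5
eef_pos: [0.5144, -0.1402, 0.0563]
eef_rot: [0.431, 0.903, 0.002, 0.0]
wrist_force: [-0.3, 0.1, -1.5]
finger_gap: 0.0296
```

```bash
python3 st.py;python3 - <<'E'
from plan import *
im,d=snap("scene");cv2.imwrite("pics/s10.png",cv2.resize(im[150:240,80:190],(733,600),interpolation=cv2.INTER_CUBIC))
E
```

```text
t 11.50 bolt s -0.0217 t 0.0004 z 0.0563 yaw 129.00 F s,t,z -0.18 -0.27 -1.51 M [-0.012 -0.068 -0.07 ] q6 -1.05 gap 0.0296 zt [0.0018 0.0035]
tool dir of ex per mm [-0.877 -0.48  -0.003] ey [-0.48   0.877  0.002]
```

View pics/s10.png

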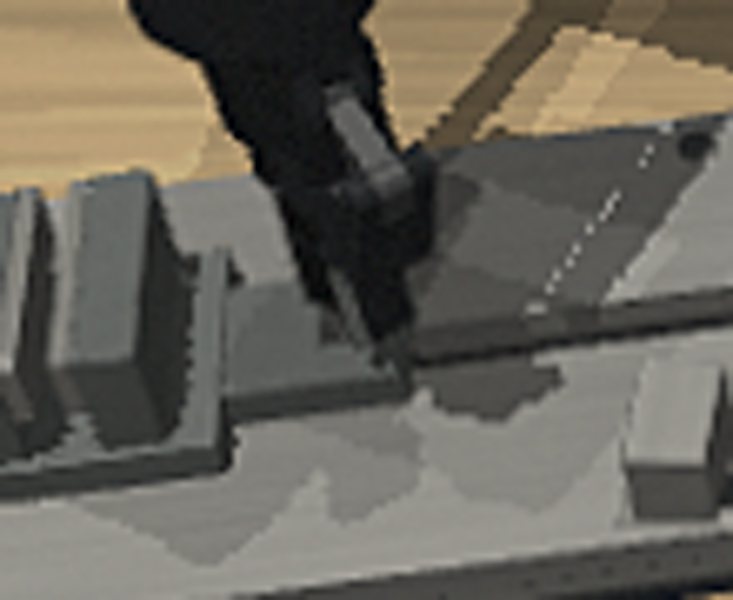

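No force, and the stem is inside the notch mouth. I'll continue slowly until I feel the end.

Call:
{"api": "servo_tool", "payload": {"commands": [[-1,-0.0026,-0.0014,0,0],[-1,-0.0026,-0.0014,0,0],[-1,-0.0018,-0.001,0,0],[-1,0,0,0,0]]}}

```text
time: 11.95
eef_pos: [0.5158, -0.1481, 0.0562]
eef_rot: [0.43, 0.903, 0.002, -0.0]
wrist_force: [-0.1, 0.0, -0.9]
finger_gap: 0.0294
```

```bash
python3 st.py
```

```text
t 11.95 bolt s -0.0137 t 0.0003 z 0.0562 yaw 129.03 F s,t,z -0.03 -0.14 -0.87 M [-0.035  0.053  0.028] q6 -1.07 gap 0.0294 zt [0.0015 0.0039]
tool dir of ex per mm [-0.877 -0.48  -0.004] ey [-0.48   0.877  0.002]
```

Call:
{"api": "servo_tool", "payload": {"commands": [[-1,-0.0014,-0.0008,0,0],[-1,-0.0013,-0.0007,0,0],[-1,0,0,0,0]]}}

```text
time: 12.25
eef_pos: [0.5164, -0.1513, 0.0562]
eef_rot: [0.43, 0.903, 0.002, -0.0]
wrist_force: [-0.1, 1.2, -1.2]
finger_gap: 0.0294
```

```bash
python3 st.py
```

```text
t 12.25 bolt s -0.0104 t 0.0003 z 0.0562 yaw 129.03 F s,t,z -1.16 0.08 -1.16 M [ 0.046  0.016 -0.001] q6 -1.07 gap 0.0294 zt [0.0014 0.0041]
tool dir of ex per mm [-0.877 -0.48  -0.004] ey [-0.48   0.877  0.002]
```

Call:
{"api": "servo_tool", "payload": {"commands": [[-1,-0.0011,-0.0006,0,0],[-1,-0.0007,-0.0004,0,0],[-1,0,0,0,0]]}}

```text
time: 12.55
eef_pos: [0.5165, -0.1518, 0.0561]
eef_rot: [0.431, 0.903, 0.004, -0.001]
wrist_force: [-1.0, 1.4, 0.4]
finger_gap: 0.0292
```

```bash
python3 st.py
```

```text
t 12.55 bolt s -0.0099 t 0.0003 z 0.0561 yaw 128.99 F s,t,z -1.58 -0.72 0.43 M [0.306 0.087 0.022] q6 -1.07 gap 0.0292 zt [0.0004 0.0079]
tool dir of ex per mm [-0.877 -0.48  -0.008] ey [-0.48   0.877  0.002]
```

Contact with the notch end shows as tilt and moment rising with no further travel, at s≈-0.0102, so the bolt is home. Now I'll tighten in small batches, watching Mz.

Call:
{"api": "servo_tool", "payload": {"commands": [[-1,0,-0.0002,0,0.1],[-1,0,-0.0002,0.0002,0.1],[-1,0,-0.0002,0.0003,0.1]]}}

```text
time: 12.85
eef_pos: [0.5159, -0.1521, 0.0557]
eef_rot: [0.564, 0.825, 0.003, -0.002]
wrist_force: [0.1, 1.8, -0.1]
finger_gap: 0.0293
```

```bash
python3 st.py
```

```text
t 12.85 bolt s -0.0100 t 0.0001 z 0.0557 yaw 111.27 F s,t,z -1.76 0.47 -0.1 M [0.419 0.039 0.146] q6 -0.76 gap 0.0293 zt [0.    0.007]
tool dir of ex per mm [-0.982 -0.19  -0.007] ey [-0.19   0.982  0.001]
```

Call:
{"api": "servo_tool", "payload": {"commands": [[-1,0,-0.0002,0.0003,0.1],[-1,0,-0.0002,0.0003,0.1],[-1,0,-0.0002,0.0004,0.1],[-1,0,-0.0002,0.0003,0.1]]}}

```text
time: 13.25
eef_pos: [0.5152, -0.1523, 0.0544]
eef_rot: [0.722, 0.692, 0.002, -0.002]
wrist_force: [0.1, 0.9, -0.1]
finger_gap: 0.0296
```

```bash
python3 st.py
```

```text
t 13.25 bolt s -0.0101 t -0.0001 z 0.0544 yaw 87.51 F s,t,z -0.84 0.21 -0.14 M [0.387 0.092 0.112] q6 -0.35 gap 0.0296 zt [0.     0.0059]
tool dir of ex per mm [-0.975  0.222 -0.006] ey [0.222 0.975 0.001]
```

Call:
{"api": "servo_tool", "payload": {"commands": [[-1,0,-0.0002,0.0003,0.1],[-1,0,-0.0002,0.0003,0.1],[-1,0,-0.0002,0.0003,0.1],[-1,0,-0.0002,0.0003,0.1],[-1,0,-0.0002,0.0003,0.1]]}}

```text
time: 13.75
eef_pos: [0.5141, -0.1521, 0.0527]
eef_rot: [0.875, 0.483, 0.001, -0.002]
wrist_force: [-0.4, 1.5, -1.3]
finger_gap: 0.0294
```

```bash
python3 st.py
```

```text
t 13.75 bolt s -0.0103 t -0.0003 z 0.0527 yaw 57.82 F s,t,z -1.6 -0.17 -1.31 M [0.417 0.052 0.072] q6 0.17 gap 0.0294 zt [-0.0003  0.0044]
tool dir of ex per mm [-0.737  0.676 -0.004] ey [0.676 0.737 0.   ]
```

Call:
{"api": "servo_tool", "payload": {"commands": [[-1,0,-0.0001,0.0003,0.1],[-1,0,-0.0001,0.0003,0.1],[-1,0,-0.0001,0.0003,0.1],[-1,0,-0.0001,0.0003,0.1]]}}

```text
time: 14.15
eef_pos: [0.5135, -0.1517, 0.0514]
eef_rot: [0.956, 0.293, -0.0, -0.002]
wrist_force: [-0.5, 1.3, -0.2]
finger_gap: 0.0291
```

```bash
python3 st.py
```

```text
t 14.15 bolt s -0.0104 t -0.0003 z 0.0514 yaw 34.07 F s,t,z -1.38 -0.25 -0.16 M [0.47  0.042 0.168] q6 0.59 gap 0.0291 zt [-0.0014  0.0037]
tool dir of ex per mm [-0.403  0.915 -0.004] ey [ 0.915  0.403 -0.001]
```

Call:
{"api": "servo_tool", "payload": {"commands": [[-1,0,-0.0001,0.0003,0.08],[-1,0,-0.0001,0.0003,0.08],[-1,0,-0.0001,0.0003,0.08]]}}

```text
time: 14.45
eef_pos: [0.5133, -0.1513, 0.0507]
eef_rot: [0.985, 0.172, -0.001, -0.002]
wrist_force: [0.2, 1.7, 1.2]
finger_gap: 0.0296
```

```bash
python3 st.py
```

```text
t 14.45 bolt s -0.0105 t -0.0002 z 0.0507 yaw 19.82 F s,t,z -1.68 0.5 1.22 M [0.427 0.19  0.04 ] q6 0.84 gap 0.0296 zt [-0.0018  0.0032]
tool dir of ex per mm [-0.165  0.986 -0.003] ey [ 0.986  0.165 -0.001]
```

Call:
{"api": "servo_tool", "payload": {"commands": [[-1,0,-0.0001,0.0001,0.08],[-1,0,-0.0001,0.0001,0.08],[-1,0,-0.0001,0,0.08]]}}

```text
time: 14.75
eef_pos: [0.5131, -0.1509, 0.0506]
eef_rot: [0.999, 0.049, -0.001, -0.001]
wrist_force: [0.3, 1.6, -1.2]
finger_gap: 0.0295
```

```bash
python3 st.py
```

```text
t 14.75 bolt s -0.0106 t -0.0002 z 0.0506 yaw 5.61 F s,t,z -1.55 0.61 -1.25 M [0.405 0.083 0.189] q6 1.09 gap 0.0295 zt [-0.0025  0.0024]
tool dir of ex per mm [ 0.082  0.997 -0.003] ey [ 0.997 -0.082 -0.002]
```

Call:
{"api": "servo_tool", "payload": {"commands": [[-1,0,-0.0001,0.0002,0.08],[-1,0,-0.0001,0.0002,0.08],[-1,0,0,0.0001,0.05]]}}

```text
time: 15.05
eef_pos: [0.5131, -0.1506, 0.0504]
eef_rot: [0.998, -0.059, -0.002, -0.001]
wrist_force: [-0.7, 2.8, 0.5]
finger_gap: 0.0294
```

```bash
python3 st.py
```

```text
t 15.05 bolt s -0.0105 t -0.0002 z 0.0504 yaw -6.81 F s,t,z -2.91 -0.14 0.45 M [0.477 0.072 0.214] q6 1.30 gap 0.0294 zt [-0.0031  0.0016]
tool dir of ex per mm [ 0.295  0.956 -0.002] ey [ 0.956 -0.295 -0.003]
```

Call:
{"api": "servo_tool", "payload": {"commands": [[-1,0,0,0.0001,0.06],[-1,0,0,0.0001,0.05]]}}

```text
time: 15.25
eef_pos: [0.5131, -0.1504, 0.0503]
eef_rot: [0.993, -0.116, -0.002, -0.0]
wrist_force: [0.6, 2.9, -0.7]
finger_gap: 0.0293
```

```bash
python3 st.py
```

```text
t 15.25 bolt s -0.0105 t -0.0002 z 0.0503 yaw -13.28 F s,t,z -2.71 1.08 -0.71 M [0.52  0.09  0.221] q6 1.42 gap 0.0293 zt [-0.0034  0.0014]
tool dir of ex per mm [ 0.4    0.916 -0.002] ey [ 0.916 -0.4   -0.003]
```

Call:
{"api": "servo_tool", "payload": {"commands": [[-1,0,0,0.0001,0.05],[-1,0,0,0.0001,0.05]]}}

```text
time: 15.45
eef_pos: [0.5132, -0.1502, 0.0503]
eef_rot: [0.986, -0.166, -0.002, -0.0]
wrist_force: [-0.4, 3.1, -0.2]
finger_gap: 0.0295
```

```bash
python3 st.py
```

```text
t 15.45 bolt s -0.0105 t -0.0001 z 0.0503 yaw -19.14 F s,t,z -3.12 0.16 -0.17 M [0.53  0.142 0.209] q6 1.52 gap 0.0295 zt [-0.0035  0.0009]
tool dir of ex per mm [ 0.492  0.871 -0.002] ey [ 0.871 -0.492 -0.003]
```

Call:
{"api": "servo_tool", "payload": {"commands": [[-1,0,0,0.0001,0.05],[-1,0,0,0.0001,0.05]]}}

```text
time: 15.65
eef_pos: [0.5132, -0.1501, 0.0503]
eef_rot: [0.976, -0.216, -0.002, 0.0]
wrist_force: [-0.2, 3.4, 0.8]
finger_gap: 0.0292
```

```bash
python3 st.py
```

```text
t 15.65 bolt s -0.0105 t -0.0001 z 0.0503 yaw -25.00 F s,t,z -3.34 0.43 0.77 M [0.442 0.131 0.219] q6 1.62 gap 0.0292 zt [-0.0037  0.0006]
tool dir of ex per mm [ 0.578  0.816 -0.001] ey [ 0.816 -0.578 -0.004]
```

```bash
python3 - <<'E'
from plan import *
im,d=snap("wrist");cv2.imwrite("pics/w11.png",cv2.resize(im[180:330,160:360],(800,600),interpolation=cv2.INTER_CUBIC))
E
python3 st.py
```

```text
t 15.70 bolt s -0.0105 t -0.0001 z 0.0503 yaw -25.08 F s,t,z -2.71 0.7 0.69 M [0.498 0.121 0.209] q6 1.62 gap 0.0295 zt [-0.0037  0.0006]
tool dir of ex per mm [ 0.579  0.815 -0.001] ey [ 0.815 -0.579 -0.004]
```

View pics/w11.png

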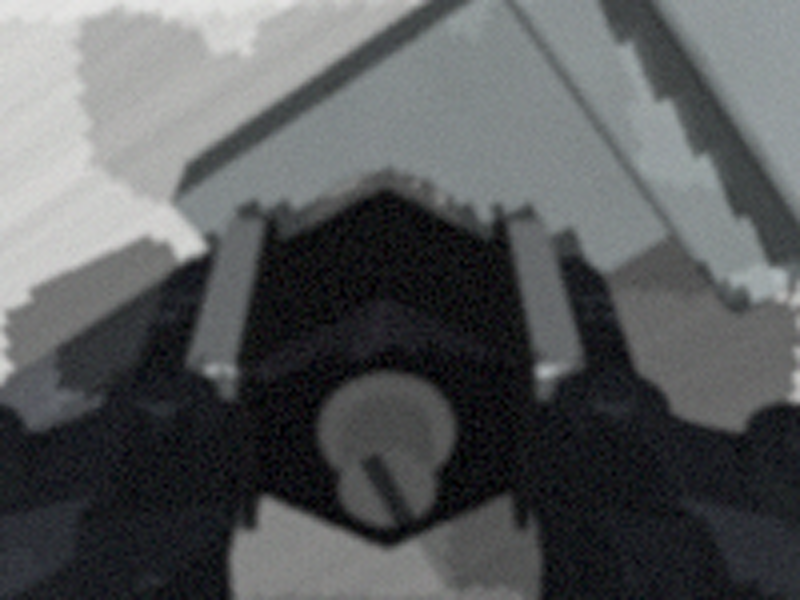

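The wrist crop shows the stem now protruding above the nut, with the groove running (370,460)→(405,525), roughly crosswise to the slot. So the bolt is stopped and the nut is threading down. I'll continue.

Call:
{"api": "servo_tool", "payload": {"commands": [[-1,0,0,0.0001,0.05],[-1,0,0,0.0001,0.05],[-1,0,0,0.0001,0.03]]}}

```text
time: 16.0
eef_pos: [0.5133, -0.1499, 0.0502]
eef_rot: [0.96, -0.28, -0.002, 0.001]
wrist_force: [-1.6, 3.3, 0.7]
finger_gap: 0.0293
```

```bash
python3 st.py
```

```text
t 16.00 bolt s -0.0105 t -0.0000 z 0.0502 yaw -32.51 F s,t,z -3.54 -0.96 0.66 M [0.484 0.081 0.242] q6 1.76 gap 0.0293 zt [-0.0039  0.0001]
tool dir of ex per mm [ 0.68   0.733 -0.001] ey [ 0.733 -0.68  -0.004]
```

Call:
{"api": "servo_tool", "payload": {"commands": [[-1,0,0,0.0002,0.05],[-1,0,0,0.0002,0.05]]}}

```text
time: 16.2
eef_pos: [0.5134, -0.1497, 0.0502]
eef_rot: [0.945, -0.328, -0.002, 0.001]
wrist_force: [-0.6, 3.3, 1.1]
finger_gap: 0.0293
```

```bash
python3 st.py
```

```text
t 16.20 bolt s -0.0105 t 0.0000 z 0.0502 yaw -38.24 F s,t,z -3.32 -0.0 1.07 M [0.516 0.1   0.253] q6 1.86 gap 0.0293 zt [-0.0041 -0.0002]
tool dir of ex per mm [ 0.75   0.662 -0.   ] ey [ 0.662 -0.75  -0.004]
```

Call:
{"api": "servo_tool", "payload": {"commands": [[-1,0,0,0.0002,0.05],[-1,0,0,0.0002,0.05]]}}

```text
time: 16.4
eef_pos: [0.5135, -0.1496, 0.0501]
eef_rot: [0.927, -0.375, -0.002, 0.001]
wrist_force: [-0.3, 2.0, 0.8]
finger_gap: 0.0296
```

```bash
python3 st.py
```

```text
t 16.40 bolt s -0.0105 t 0.0001 z 0.0501 yaw -43.99 F s,t,z -2.01 0.06 0.76 M [0.569 0.203 0.306] q6 1.96 gap 0.0296 zt [-0.0042 -0.0005]
tool dir of ex per mm [ 0.812  0.583 -0.   ] ey [ 0.583 -0.812 -0.004]
```

Call:
{"api": "servo_tool", "payload": {"commands": [[-1,0,0,0.0002,0.05]]}}

```text
time: 16.5
eef_pos: [0.5136, -0.1495, 0.05]
eef_rot: [0.918, -0.398, -0.002, 0.001]
wrist_force: [-0.1, 2.6, 0.7]
finger_gap: 0.0297
```

```bash
python3 st.py
```

```text
t 16.50 bolt s -0.0106 t 0.0001 z 0.0500 yaw -46.87 F s,t,z -2.53 0.39 0.73 M [0.557 0.11  0.323] q6 2.01 gap 0.0297 zt [-0.0042 -0.0006]
tool dir of ex per mm [ 0.84   0.542 -0.   ] ey [ 0.542 -0.84  -0.004]
```

Call:
{"api": "servo_tool", "payload": {"commands": [[-1,0,0,0.0001,0.05]]}}

```text
time: 16.6
eef_pos: [0.5136, -0.1494, 0.05]
eef_rot: [0.907, -0.421, -0.002, 0.001]
wrist_force: [0.9, 1.9, -0.1]
finger_gap: 0.0293
```

```bash
python3 st.py
```

```text
t 16.60 bolt s -0.0105 t 0.0001 z 0.0500 yaw -49.73 F s,t,z -1.73 1.23 -0.11 M [0.533 0.032 0.376] q6 2.06 gap 0.0293 zt [-0.0042 -0.0009]
tool dir of ex per mm [0.867 0.499 0.   ] ey [ 0.499 -0.866 -0.004]
```

Call:
{"api": "servo_tool", "payload": {"commands": [[-1,0,0,0,0.03]]}}

```text
time: 16.7
eef_pos: [0.5137, -0.1494, 0.05]
eef_rot: [0.901, -0.434, -0.002, 0.001]
wrist_force: [0.5, 2.1, -0.2]
finger_gap: 0.0294
```

```bash
python3 st.py
```

```text
t 16.70 bolt s -0.0105 t 0.0001 z 0.0500 yaw -51.43 F s,t,z -1.94 0.81 -0.16 M [0.438 0.03  0.302] q6 2.09 gap 0.0294 zt [-0.0042 -0.0011]
tool dir of ex per mm [0.881 0.473 0.   ] ey [ 0.473 -0.881 -0.004]
```

Call:
{"api": "servo_tool", "payload": {"commands": [[-1,0,0,0,0]]}}

```text
time: 16.8
eef_pos: [0.5137, -0.1494, 0.05]
eef_rot: [0.901, -0.433, -0.002, 0.002]
wrist_force: [0.4, 2.6, -0.7]
finger_gap: 0.0292
```

```bash
python3 st.py
```

```text
t 16.80 bolt s -0.0105 t 0.0001 z 0.0500 yaw -51.33 F s,t,z -2.5 0.89 -0.67 M [0.386 0.093 0.309] q6 2.09 gap 0.0292 zt [-0.0042 -0.0014]
tool dir of ex per mm [0.88  0.475 0.001] ey [ 0.475 -0.88  -0.004]
```

Call:
{"api": "servo_tool", "payload": {"commands": [[-1,0,0,0.0001,0.05]]}}

```text
time: 16.9
eef_pos: [0.5137, -0.1493, 0.0499]
eef_rot: [0.89, -0.455, -0.002, 0.002]
wrist_force: [0.0, 2.9, -0.4]
finger_gap: 0.0293
```

```bash
python3 st.py
```

```text
t 16.90 bolt s -0.0105 t 0.0001 z 0.0499 yaw -54.15 F s,t,z -2.84 0.54 -0.42 M [0.53  0.03  0.325] q6 2.14 gap 0.0293 zt [-0.0042 -0.0016]
tool dir of ex per mm [0.902 0.431 0.001] ey [ 0.431 -0.902 -0.004]
```

Call:
{"api": "servo_tool", "payload": {"commands": [[-1,0,0,0.0001,0.04]]}}

```text
time: 17.0
eef_pos: [0.5138, -0.1493, 0.0499]
eef_rot: [0.881, -0.473, -0.001, 0.002]
wrist_force: [0.8, 2.4, -0.0]
finger_gap: 0.0292
```

```bash
python3 st.py
```

```text
t 17.00 bolt s -0.0105 t 0.0001 z 0.0499 yaw -56.41 F s,t,z -2.18 1.17 -0.04 M [0.498 0.13  0.276] q6 2.18 gap 0.0292 zt [-0.0042 -0.0017]
tool dir of ex per mm [0.919 0.395 0.001] ey [ 0.395 -0.919 -0.004]
```

Call:
{"api": "servo_tool", "payload": {"commands": [[-1,0,0,0.0002,0.05]]}}

```text
time: 17.1
eef_pos: [0.5139, -0.1492, 0.0498]
eef_rot: [0.869, -0.494, -0.001, 0.002]
wrist_force: [-0.2, 3.0, 1.3]
finger_gap: 0.0297
```

```bash
python3 st.py
```

```text
t 17.10 bolt s -0.0105 t 0.0002 z 0.0498 yaw -59.26 F s,t,z -3.0 0.34 1.28 M [0.505 0.074 0.321] q6 2.23 gap 0.0297 zt [-0.0042 -0.0018]
tool dir of ex per mm [0.937 0.349 0.001] ey [ 0.349 -0.937 -0.004]
```

Call:
{"api": "servo_tool", "payload": {"commands": [[-1,0,0,0.0002,0.05]]}}

```text
time: 17.2
eef_pos: [0.5139, -0.1492, 0.0498]
eef_rot: [0.857, -0.516, -0.001, 0.002]
wrist_force: [-0.0, 2.6, 1.4]
finger_gap: 0.0295
```

```bash
python3 st.py
```

```text
t 17.20 bolt s -0.0105 t 0.0002 z 0.0498 yaw -62.12 F s,t,z -2.61 0.46 1.37 M [0.518 0.09  0.388] q6 2.28 gap 0.0295 zt [-0.0043 -0.0019]
tool dir of ex per mm [0.953 0.302 0.001] ey [ 0.302 -0.953 -0.005]
```

Call:
{"api": "servo_tool", "payload": {"commands": [[-1,0,0,0.0002,0.05],[-1,0,0,0.0002,0.04]]}}

```text
time: 17.4
eef_pos: [0.514, -0.1491, 0.0497]
eef_rot: [0.833, -0.554, -0.001, 0.002]
wrist_force: [-1.3, 2.7, 0.4]
finger_gap: 0.0295
```

```bash
python3 st.py
```

```text
t 17.40 bolt s -0.0105 t 0.0002 z 0.0497 yaw -67.24 F s,t,z -2.93 -0.84 0.41 M [0.538 0.144 0.392] q6 2.37 gap 0.0295 zt [-0.0043 -0.0022]
tool dir of ex per mm [0.977 0.215 0.001] ey [ 0.215 -0.976 -0.005]
```

Call:
{"api": "servo_tool", "payload": {"commands": [[-1,0,0,0,0]]}}

```text
time: 17.5
eef_pos: [0.514, -0.1491, 0.0498]
eef_rot: [0.833, -0.553, -0.001, 0.002]
wrist_force: [-0.5, 2.3, -0.7]
finger_gap: 0.0292
```

```bash
python3 st.py
```

```text
t 17.50 bolt s -0.0106 t 0.0002 z 0.0498 yaw -67.13 F s,t,z -2.32 -0.06 -0.71 M [0.433 0.086 0.343] q6 2.36 gap 0.0292 zt [-0.0044 -0.0023]
tool dir of ex per mm [0.976 0.217 0.002] ey [ 0.217 -0.976 -0.005]
```

Call:
{"api": "servo_tool", "payload": {"commands": [[-1,0,0,0.0002,0.05]]}}

```text
time: 17.6
eef_pos: [0.5141, -0.149, 0.0497]
eef_rot: [0.82, -0.573, -0.001, 0.002]
wrist_force: [-0.4, 2.9, 1.1]
finger_gap: 0.0296
```

```bash
python3 st.py
```

```text
t 17.60 bolt s -0.0105 t 0.0002 z 0.0497 yaw -69.92 F s,t,z -2.95 0.12 1.1 M [0.592 0.16  0.367] q6 2.41 gap 0.0296 zt [-0.0043 -0.0024]
tool dir of ex per mm [0.986 0.169 0.002] ey [ 0.169 -0.986 -0.005]
```

Call:
{"api": "servo_tool", "payload": {"commands": [[-1,0,0,0.0002,0.05]]}}

```text
time: 17.7
eef_pos: [0.5142, -0.149, 0.0497]
eef_rot: [0.805, -0.593, -0.001, 0.002]
wrist_force: [0.1, 3.2, 1.4]
finger_gap: 0.0296
```

```bash
python3 st.py
python3 - <<'E'
from plan import *
im,d=snap("wrist");cv2.imwrite("pics/w12.png",im)
E
python3 st.py|head -1
```

```text
t 17.70 bolt s -0.0105 t 0.0002 z 0.0497 yaw -72.76 F s,t,z -3.09 0.68 1.42 M [0.551 0.076 0.361] q6 2.46 gap 0.0296 zt [-0.0043 -0.0026]
tool dir of ex per mm [0.993 0.121 0.002] ey [ 0.121 -0.993 -0.005]
t 17.75 bolt s -0.0105 t 0.0002 z 0.0497 yaw -72.84 F s,t,z -2.38 -0.55 1.31 M [0.624 0.138 0.417] q6 2.46 gap 0.0291 zt [-0.0043 -0.0025]
```

Call:
{"api": "servo_tool", "payload": {"commands": [[-1,0,0,0.0002,0.05]]}}

```text
time: 17.85
eef_pos: [0.5142, -0.149, 0.0496]
eef_rot: [0.79, -0.613, -0.001, 0.002]
wrist_force: [-1.0, 2.8, 0.3]
finger_gap: 0.0295
```

```bash
python3 st.py|head -1
```

```text
t 17.85 bolt s -0.0105 t 0.0002 z 0.0496 yaw -75.62 F s,t,z -2.96 -0.45 0.28 M [0.596 0.071 0.449] q6 2.51 gap 0.0295 zt [-0.0043 -0.0026]
```

Call:
{"api": "servo_tool", "payload": {"commands": [[-1,0,0,0.0002,0.04]]}}

```text
time: 17.95
eef_pos: [0.5143, -0.1489, 0.0496]
eef_rot: [0.778, -0.628, -0.001, 0.002]
wrist_force: [-1.0, 3.6, 1.0]
finger_gap: 0.0292
```

```bash
for i in 1 2 3; do python3 st.py|head -1; python3 -c "
from h import *
im,d=snap('wrist');cv2.imwrite('pics/w13.png',im)";done; python3 st.py
```

```text
t 17.95 bolt s -0.0105 t 0.0002 z 0.0496 yaw -77.84 F s,t,z -3.69 -0.37 0.96 M [0.558 0.172 0.418] q6 2.55 gap 0.0292 zt [-0.0042 -0.0027]
t 18.00 bolt s -0.0105 t 0.0002 z 0.0496 yaw -77.89 F s,t,z -2.38 -0.41 0.96 M [0.559 0.101 0.449] q6 2.55 gap 0.0294 zt [-0.0042 -0.0027]
t 18.05 bolt s -0.0105 t 0.0002 z 0.0496 yaw -77.77 F s,t,z -2.44 -0.02 1.45 M [0.571 0.138 0.44 ] q6 2.55 gap 0.0293 zt [-0.0042 -0.0027]
t 18.10 bolt s -0.0105 t 0.0002 z 0.0496 yaw -77.75 F s,t,z -2.81 0.05 0.52 M [0.575 0.131 0.428] q6 2.55 gap 0.0290 zt [-0.0042 -0.0027]
tool dir of ex per mm [0.999 0.034 0.002] ey [ 0.034 -0.999 -0.005]
```

View pics/w13.png

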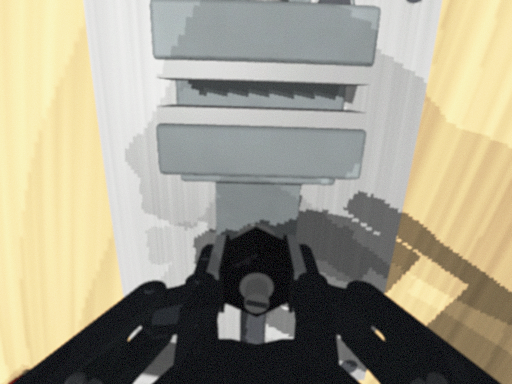

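Mz averages 0.43 N m, which is firm and below 0.5. The groove is crosswise at (257,300), and the jaws open across the slot, clear of the vise. I'll release.

Call:
{"api": "servo_tool", "payload": {"commands": [[-0.25,0,0,0,0],[-0.15,0,0,0,0],[0,0,0,0,0],[0.2,0,0,0,0],[0.3,0,0,0,0],[0.3,0,0,0,0]]}}

```text
time: 18.7
eef_pos: [0.5152, -0.1511, 0.0501]
eef_rot: [0.779, -0.627, 0.001, 0.003]
wrist_force: [-0.1, -0.2, 0.3]
finger_gap: 0.0556
```

```bash
python3 st.py
```

```text
t 18.70 bolt s -0.0082 t 0.0007 z 0.0501 yaw -77.67 F s,t,z 0.16 -0.09 0.31 M [-0.005  0.009  0.045] q6 2.55 gap 0.0556 zt [-0.0013 -0.0063]
tool dir of ex per mm [0.999 0.035 0.006] ey [ 0.035 -0.999 -0.002]
```

Free of contact, so I'll go up.

Call:
{"api": "servo_tool", "payload": {"commands": [[0.3,-0.001,0,-0.01,0],[0.3,0,0,-0.015,0],[0.3,0,0,-0.02,0],[0.3,0,0,-0.03,0],[0.3,0,0,-0.03,0],[0.3,-0.02,0,-0.03,0],[0.3,-0.03,0,-0.02,0],[0.3,-0.04,0,0,0],[0.3,-0.04,0,0,0],[0.3,0,0,0,0],[0.3,0,0,0,0]]}}

```text
time: 19.8
eef_pos: [0.489, -0.0182, 0.2272]
eef_rot: [0.778, -0.628, 0.009, -0.002]
wrist_force: [0.0, -0.8, -0.5]
finger_gap: 0.0555
```

```bash
python3 st.py;python3 - <<'E'
from h import *
im,d=snap("wrist");cv2.imwrite("pics/w14.png",im)
im,d=snap("scene");cv2.imwrite("pics/s14.png",im)
cv2.imwrite("pics/s14c.png",cv2.resize(im[150:240,80:190],(733,600),interpolation=cv2.INTER_CUBIC))
E
```

```text
t 19.80 bolt s -0.1437 t -0.0013 z 0.2272 yaw -77.76 F s,t,z 0.74 -0.13 -0.45 M [ 0.035  0.033 -0.039] q6 2.79 gap 0.0555 zt [ 0.0164 -0.009 ]
tool dir of ex per mm [0.999 0.034 0.012] ey [ 0.033 -0.999  0.015]
```

View pics/w14.png

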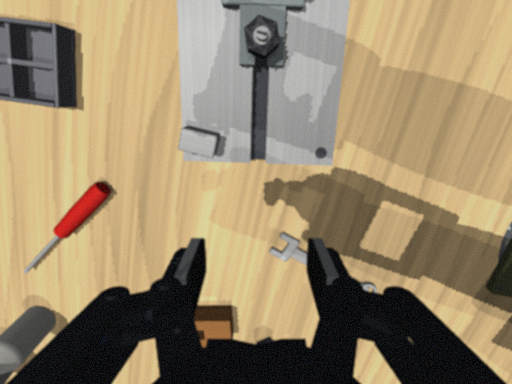

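View pics/s14c.png

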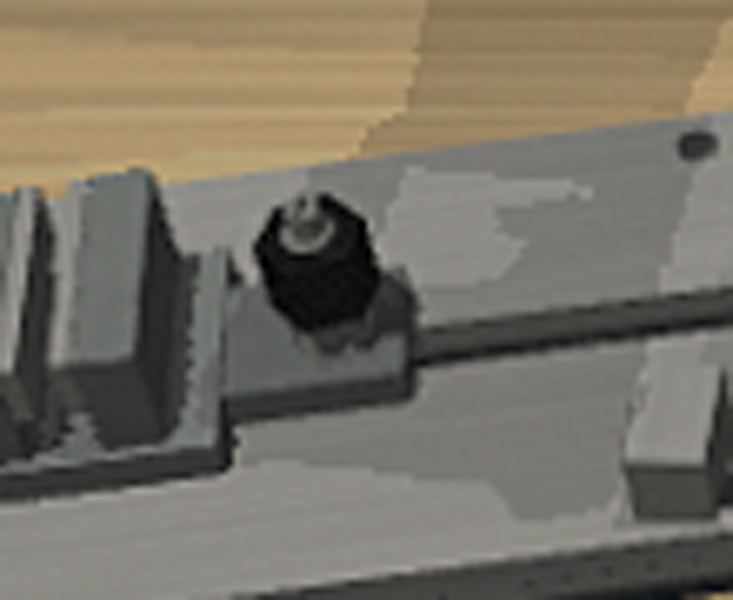

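View pics/s14.png

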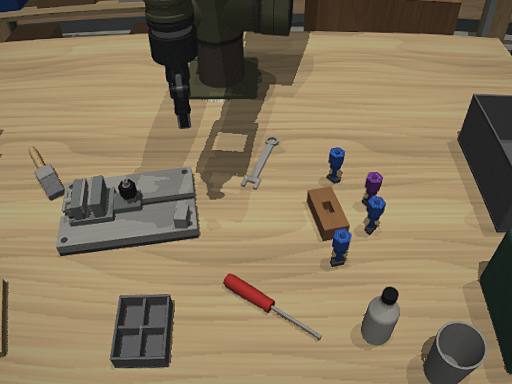

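The wrist view shows the nut in the foot's notch at (262,35) with the gripper clear. In the scene everything else is where it was. I'll check the position numerically with the top view.

Run:
```python
from st import *
im,d=snap("top");cv2.imwrite("pics/t15.png",cv2.resize(im[130:260,285:455],(680,520),interpolation=cv2.INTER_CUBIC))
N=o-.011*ex
for n in["top","scene"]:
    z=load(n);im=z["im"];g=cv2.cvtColor(im,cv2.COLOR_BGR2GRAY)
    P=cloud(z);m=(np.hypot(P[...,0]-N[0],P[...,1]-N[1])<.022)&(P[...,2]>.07)
    uv=np.argwhere(m)[:,::-1]
    c,r=cv2.minEnclosingCircle(uv.astype(np.float32)); print(n,m.sum(),"z",np.percentile(P[m][:,2],[50,99]).round(4))
    b=m&(g>70)&(P[...,2]>.082)
    uv=np.argwhere(b)[:,::-1].mean(0);X=plane(z,uv,.0955)[0];q=X[:2]-o
    print(" stem",b.sum(),uv,X.round(4),"s",(q@ex).round(4),"t",(q@ey).round(4))
st()
```

```text
Traceback (most recent call last):
IndexError: index -1 is out of bounds for axis 0 with size 0
```

View pics/t15.png

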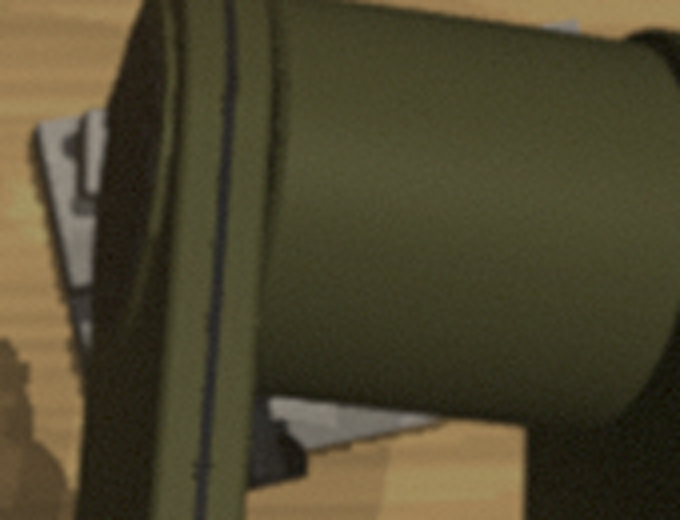

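The arm blocks the top view, so I'll use the scene and wrist pictures instead.

Run:
```python
from st import *
N=o-.011*ex
snap("wrist")
for n in["scene","wrist"]:
    z=load(n);im=z["im"];g=cv2.cvtColor(im,cv2.COLOR_BGR2GRAY)
    P=cloud(z);m=(np.hypot(P[...,0]-N[0],P[...,1]-N[1])<.022)&(P[...,2]>.075)
    print(n,m.sum(),"z",np.percentile(P[m][:,2],[50,99]).round(4))
    b=m&(g>70)&(P[...,2]>.08)
    uv=np.argwhere(b)[:,::-1].mean(0);X=plane(z,uv,.0955)[0];q=X[:2]-o
    print(" stem",b.sum(),uv,X.round(4),"s",(q@ex).round(4),"t",(q@ey).round(4))
st()
```

```text
scene 200 z [0.0849 0.0967]
 stem 36 [125.08333333 183.75      ] [ 0.5219 -0.1483  0.0955] s -0.0112 t 0.0074
wrist 1097 z [0.0852 0.0971]
 stem 475 [259.20631579  34.68      ] [ 0.516  -0.1493  0.0955] s -0.0113 t 0.0014
t 20.00 bolt s -0.1423 t -0.0016 z 0.2256 yaw -77.93 F s,t,z 0.99 0.24 -0.15 M [-0.007 -0.053 -0.019] q6 2.79 gap 0.0555 zt [ 0.0138 -0.0085]
tool dir of ex per mm [0.999 0.031 0.011] ey [ 0.031 -0.999  0.012]
```

```bash
python3 -c "
from bench import ticket
print(ticket.job_done())"
```

```text
the job is handed in; nothing more can be done
None
```

The T-bolt is clamped in the vise foot's notch, and I handed the job in at about 20 s with the gripper open and clear.

**What I did:**
- I lifted the black-nutted bolt out of the wooden block and lowered its head lengthways into the slot.
- I turned it a quarter turn clockwise and slid it into the notch until it met the end.
- I tightened the hand nut until the resisting torque averaged about 0.43 N m over the last readings. Single readings scattered by about 0.04 N m, but none reached 0.5.

**Last checks:**
- **Position:** the scene and wrist views put the bolt axis 0.2–0.3 mm short of the estimated home point along the slot. During the slide I felt it meet the notch end, with 1–2 N resisting.
- **Height:** the stem top reads about 0.097 m, which fits the head being drawn up under the slot's lips. I couldn't see the head itself.
- **Head direction:** the groove in the stem end runs crosswise to the slot.
- **Surroundings:** the look-alike bolts and the other loose things look unmoved in the scene picture.

**Checks that failed or disagreed:**
- The final top view was blocked by the arm, so it confirmed nothing.
- The final sideways reading of the stem disagreed: 1.4 mm off the slot's centre line from the wrist view and 7 mm from the scene view. I put the 7 mm down to the colour mask catching part of the nut's top and did not re-measure.

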